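Set the roller screw and load the tube labeller

ROBOT

A 6-joint arm with a two-finger parallel gripper is mounted at the origin on the work surface. World frame = base frame: x ahead of the robot, y to its left, z up, the work surface at z = 0. Lengths are in m, angles in rad, forces in N, time in s.
With the tool pointing down it reaches from about 0.25 to 0.725 m from the base axis. Payload 4 kg.
Tool frame: the origin (TCP) lies on the centre line of the jaws, within the pads' length; the fingertips stand ahead of it and the grasp point (between the pads) lies 11 mm behind it (bot.tip_extent is the z of the fingertips in the tool frame, in m); z points along the fingers, y is the direction in which the jaws open and shut (so a half turn about z gives the same grasp; the last joint's range is limited). The gripper opens to 85 mm and grips with 20 to 120 N. Pads are 22 mm wide; open, the fingers measure 114 mm over their backs; the gripper's body (76 mm by 85 mm) begins 54 mm behind the grasp point. The pads swing forward as they close: fully open they stand 13 mm farther back than shut.
Start: joints at [-1.3, 0.241, 0.005, 1.335, 0, 1.571], TCP at [0.134, -0.482, 0.239] pointing down, gripper open.
Joint ranges: [-2.72, 2.72], [-1.05, 1.87], [-1.09, 1.28], [-1.99, 2.15], [-1.42, 1.44], [-3.14, 3.14]. Speed limits (rad/s): [2.79, 2.79, 3.14, 3.14, 3.14, 3.14].

INTERFACE

Orientations are given as a unit quaternion [x, y, z, w].
In Python, from workcell import bot gives the robot as it stands.
- The arm moves only by the shell command python3 -m jog 'ROWS'. ROWS is JSON, a list that holds one entry, the list of rows, each a list of 7 numbers: the shift along the world's x, y, z in m, then the turn, a rotation vector about the world's x, y, z in degrees, then the closure in counts, from 0 (fully open) to 255 (shut). In form: [[[tx, ty, tz, ax, ay, az, fingers], ...]]. A call has 1 to 10 rows; each row is the pose to reach, as a shift and turn from the pose commanded when the call began; what a row does not reach only later rows make up. A row lasts 1/12 s, in which the tool goes at most 41.7 mm and 7.16 degrees, less where a joint would pass 70% of its speed; a pose out of reach is approached as far as the arm can. A call with a gripper value outside its range is refused whole. The fingers move at their own pace and stop on an object; the grip force is fixed at half the most. Time passes only in rows, so rows that repeat a pose let the fingers close. It gives the time, the measured TCP pose, the force and the opening at its end, in the units of the state.
- bot.get_obs(): the state, without advancing time (a new reading comes with each control period).
- bot.camera(name): name is "scene" or "top" or "wrist"; returns the picture (400x640x3 uint8, blue, green, red); there is no depth.
- bot.camera_model(name): a dict with "K" (3x3 intrinsics, pixels), "T" (4x4, takes a point from camera to world coordinates). Camera axes: x right, y down, z forward; pixel columns grow to the right and rows downward; lengths in m; the calibration is good to about 2 mm. A picture is of the moment at which its call begins: read the wrist's pose just before it. camera_model takes no time and is no camera call; for the wrist camera it gives the pose at the moment of the call.
- bot.job_done(): hands the job in, once; it reports no verdict.
The state is a dict: "clock": time; "joint_pos": joint angles; "joint_vel": joint speeds; "tau": joint torques, N m; "eef_pos": TCP position; "tool_rot": TCP orientation; "ft_force": force on the tool from outside, world axes, zero at the start; "ft_torque": the same for the moment, N m; "grip_width": finger opening in m.
Only numpy, scipy, OpenCV 4.12 (cv2) and the standard library are available. Lean on these libraries where they do the work, as an engineer would, in place of code of your own. Each camera call takes 0.05 s, during which the arm holds its last target. There are 200 camera calls.

TASK

Set up and load the bench tube labeller: first wind its roller screw (the black bar knob) clockwise until it bottoms, then back it off half a turn and leave it there. Then lay every tube from the tray crosswise in the sloping chute with its orange cap on the side of the blue wall, so that all of them lie rolled down to the gate in one row, and once they are all in press the green start button right down and let go. Leave the rack, the wash bottle and the dishes standing where they are.

Things in the scene. Friction and masses are not known exactly. Their poses are not given: they have to be found in the camera images.
- labeller: Bench tube labeller, fixed: white housing 200 (x) x 160 (y) x 130 mm high at y 8 to 168 mm of this frame, with the chute leaning against its -y face. On its top: the screw knob, the green button and a roll of labels (68 mm across, 34 high, at x 58, y 112 mm). Origin on the bench, mid-width, 8 mm in front of that face; z up.
- chute: Gravity chute of the labeller, fixed to it. Origin on the rail surface, mid-width, at the gate (dark stop plate) of the bottom end, 50 mm above the bench. x crosses the chute towards its blue side wall (the -x wall is bare metal), y runs downhill (slope 0.28 rad), z is square to the rails. 250 mm long, 120 mm wide inside; walls 25 mm, top-end lip 14 mm high.
- chute_load (a point): Where to lay a tube: point on the rail surface, mid-width, 215 mm uphill of the gate; axes as the chute's. Tubes lie crosswise on two rails, each 26 mm wide, along the walls; the 68 mm between the rails is open below, so fingers can reach down there. A tube let go here rolls down to the gate, or to the tubes already there; six fit, 30 mm apart.
- screw (a joint): Turn of the roller screw in rad: 0 = bottomed (hard stop), growing as it is backed off anticlockwise seen from above, up to 7; half a turn is 3.14. A captive vertical screw: the knob does not rise, the rubber roller over the chute's gate end does (6 mm a turn, always clear of the tubes). Stiff (0.06 N m); stays where it is left.
- screw_grip (a point): Point on the screw's axis, 165 mm above the bench, where the bar of its black knob is gripped: 56 mm long, 14 mm thick, standing from 144 to 174 mm above the bench on a disc 42 mm across. x lies along the bar, away from its red end, z up; with the screw bottomed this x is parallel to the labeller's x.
- start (a joint): Travel of the green start button in m: 0 released, 0.006 fully down; springs back; about 5 N pushes it right down.
- start_top (a point): Centre of the top face of the round green start button, 28 mm across, on top of the housing, 152 mm above the bench; pressed straight down.
- tray: Grey tube tray, fixed, 150 (x) x 348 (y) mm, base 6 mm thick. Six places 56 mm apart along its y; tubes lie along its x, caps either way, kept from rolling by blue lugs (9 mm high) near both ends of each tube; the middle 70 mm of each place is free of lugs. Origin on the bench under its centre.
- rack: Bystander: loose red test-tube rack, 100 x 170 x 58 mm, with a few small tubes in it (76 mm high). Origin under its centre.
- wash_bottle: Bystander: loose white wash bottle with a blue spout, 64 mm across, 156 mm high. Origin under its centre.
- dishes: Bystander: loose stack of three culture dishes, 60 mm across, 47 mm high. Origin under its centre.
- tube1: Capped plastic sample tube, 30 mm across, 112 mm long, about 50 g: pale body, orange cap 27 mm long at one end, flush with the body. Origin mid-length on its axis (15 mm above what it lies on); x runs along the axis towards the cap. It rolls down a slope but lies still on the level. Absent in some starts.
- tube1_cap (a point): Centre of the end face of tube1's orange cap.
- tube2: Another such tube, the same as tube1.
- tube2_cap (a point): Centre of the end face of tube2's orange cap.
- tube3: Another such tube, the same as tube1.
- tube3_cap (a point): Centre of the end face of tube3's orange cap.
- tube4: Another such tube, the same as tube1.
- tube4_cap (a point): Centre of the end face of tube4's orange cap.
- tube5: Another such tube, the same as tube1.
- tube5_cap (a point): Centre of the end face of tube5's orange cap.
- tube6: Another such tube, the same as tube1.
- tube6_cap (a point): Centre of the end face of tube6's orange cap.
Things that resemble listed ones, but are neither listed nor needed, are in the scene too. Leave any yellow look-alike of the tube2 alone. Leave any yellow look-alike of the tube3 alone.

How it is judged:
By the outcome, as a careful person would: the job done as asked, in the order asked, and still so for the second after the job is handed in, with the robot touching nothing.
Of tube1, tube2, tube3, tube4, tube5, tube6 only 4 to 6 are there at a start; the rules pass over those that are not, and their reading is None.
At some moment in a run one of tube1, tube2, tube3, tube4, tube5, tube6 may be knocked a few centimetres aside while the robot is not near it.
Once in a run the grip may slacken for a moment while it holds something.
It also fails if it takes over 210 s, if anything falls off the work surface, if the arm or the gripper's body presses on something with over 40 N, if the wrist force passes 120 N, or if a joint passes its speed limit or range.

## Working session

There is one attempt and no reset: what is moved stays moved. The work goes in short steps, Python scripts to look and compute and a shell command to move; the robot and the scene stay as the last step left them, time stands still between calls to the robot, and variables do not carry over. Pictures are saved under pics/ and viewed, about 12 in all and at most 16, crops included, and the job is handed in when it is done.

```bash
ls; mkdir -p pics; python3 - <<'E'
from workcell import bot
import cv2, numpy as np
o=bot.get_obs(); print(o, bot.tip_extent)
for n in("scene","top"):
    im=bot.camera(n); cv2.imwrite(f"pics/{n}0.png",im)
    m=bot.camera_model(n); print(n,np.round(m["K"],1).tolist(),np.round(m["T"],4).tolist())
E
```

```text
pics
{'clock': 0.0, 'joint_pos': array([-1.29998825e+00,  2.41406055e-01,  3.73387579e-03,  1.33519888e+00,
        1.20045501e-05,  1.57082755e+00]), 'joint_vel': array([ 2.01148467e-03,  1.42541370e-03, -2.73451100e-04, -1.68274078e-04,
       -6.33003567e-05,  7.14374685e-04]), 'tau': array([ 1.22773141e-03, -3.72322977e+01,  2.52405149e+01,  1.69365382e-02,
       -6.69174847e-05,  2.23964804e-06]), 'eef_pos': array([ 0.13359515, -0.48118823,  0.23842008]), 'tool_rot': array([ 9.90848446e-01,  1.34975112e-01, -1.34103144e-04, -1.02867678e-03]), 'ft_force': array([-0.31802694, -0.06217443,  1.05436895]), 'ft_torque': array([-0.03453593, -0.05918632, -0.04413163]), 'grip_width': 0.08555621604303118} 0.008
scene [[400.6, 0.0, 321.5], [0.0, 400.6, 201.0], [0.0, 0.0, 1.0]] [[0.7849, 0.4222, -0.4535, 1.1431], [0.6193, -0.5577, 0.5526, -0.7689], [-0.0196, -0.7146, -0.6992, 1.0047], [0.0, 0.0, 0.0, 1.0]]
top [[383.1, 0.0, 320.6], [0.0, 383.1, 202.5], [0.0, 0.0, 1.0]] [[-0.0262, -0.9948, 0.098, 0.4299], [-0.9996, 0.0269, 0.0061, -0.0544], [-0.0087, -0.0978, -0.9952, 1.3878], [0.0, 0.0, 0.0, 1.0]]
```

View pics/top0.png

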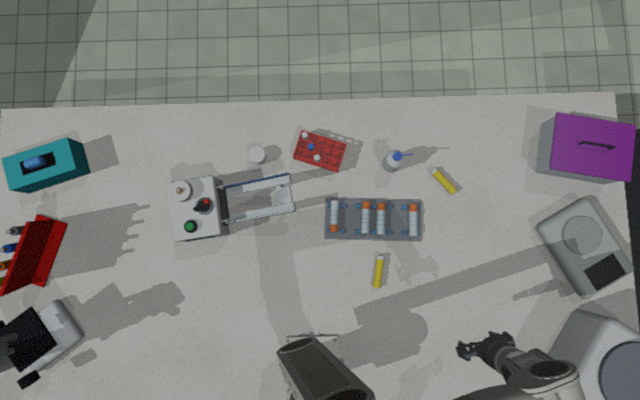

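View pics/scene0.png

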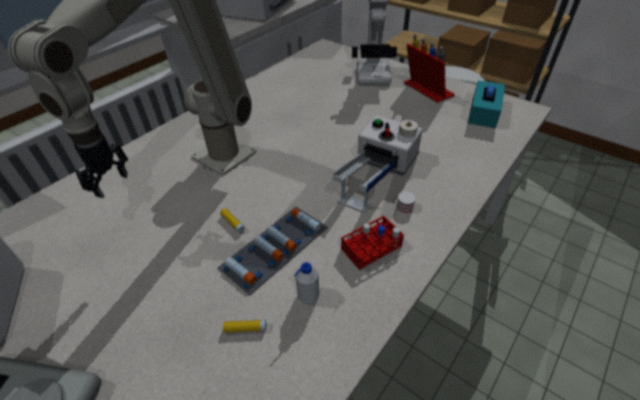

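```bash
python3 - <<'E'
import cv2
im=cv2.imread("pics/top0.png")
a=cv2.resize(im[165:250,160:300],None,fx=5.5,fy=5.5,interpolation=cv2.INTER_CUBIC)
cv2.imwrite("pics/c1.png",a)
a=cv2.resize(im[160:295,315:465],None,fx=4.4,fy=4.4,interpolation=cv2.INTER_CUBIC)
cv2.imwrite("pics/c2.png",a)
E
```

```text
(no output)
```

View pics/c1.png

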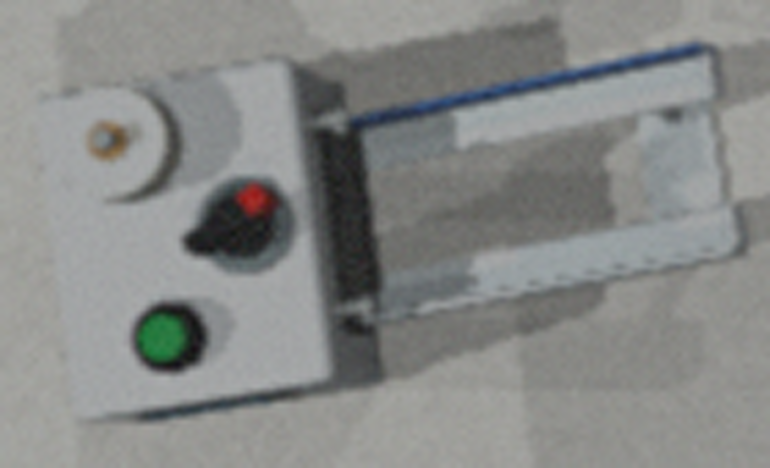

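View pics/c2.png

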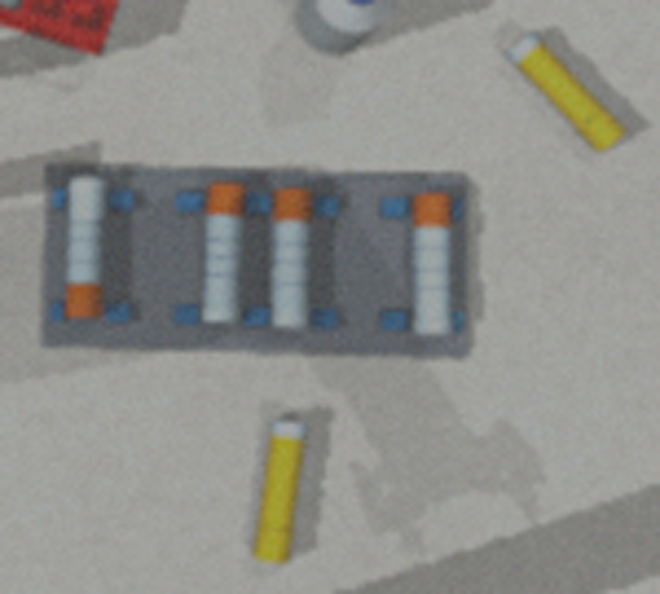

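```bash
cat > h.py <<'E'
from workcell import bot
import cv2, numpy as np
from scipy.spatial.transform import Rotation as R
def ray(m,uv,z):
    d=m["T"][:3,:3]@np.linalg.solve(m["K"],np.array([uv[0],uv[1],1.])); c=m["T"][:3,3]
    return c+d*(z-c[2])/d[2]
def proj(m,p):
    p=m["T"][:3,:3].T@(np.asarray(p,float)-m["T"][:3,3]); q=m["K"]@p; return q[:2]/q[2]
HSV=dict(orange=((4,130,90),(16,255,255)),green=((50,100,50),(80,255,255)),red=((0,150,90),(4,255,255)),blue=((100,120,40),(125,255,255)),yellow=((20,120,90),(34,255,255)))
def blobs(im,col,amin=20):
    lo,hi=HSV[col]; k=cv2.inRange(cv2.cvtColor(im,cv2.COLOR_BGR2HSV),lo,hi)
    if col=="red": k|=cv2.inRange(cv2.cvtColor(im,cv2.COLOR_BGR2HSV),(174,150,90),(180,255,255))
    n,l,s,c=cv2.connectedComponentsWithStats(k)
    return [(c[i],s[i],cv2.minAreaRect(np.argwhere(l==i)[:,::-1].astype(np.float32))) for i in range(1,n) if s[i][4]>=amin]
def shot(n,f):
    m=bot.camera_model(n); im=bot.camera(n); cv2.imwrite(f"pics/{f}.png",im); return m,im
def st():
    o=bot.get_obs(); r=R.from_quat(o["tool_rot"]); M=r.as_matrix()
    print("t%.2f"%o["clock"],"tcp",np.round(o["eef_pos"],4),"yaw(x)",np.round(np.degrees(np.arctan2(M[1,0],M[0,0])),1),"zax",np.round(M[:,2],3),"j",np.round(o["joint_pos"],2),"F",np.round(o["ft_force"],1),"T",np.round(o["ft_torque"],2),"w%.4f"%o["grip_width"])
E
python3 - <<'E'
from h import *
m=bot.camera_model("top"); im=cv2.imread("pics/top0.png")
for c,z in(("orange",.032),("green",.152),("red",.174),("blue",.08)):
    for b in blobs(im,c,8): print(c,b[0].round(1),b[1].tolist(),np.round(ray(m,b[0],z),4))
w=bot.camera_model("wrist");print(np.round(w["K"],1).tolist(),np.round(w["T"],3).tolist())
st()
for p in((720,45),(355,122),(745,250),(385,315)):
    print(p, ray(m,(160+p[0]/5.5,165+p[1]/5.5),.08).round(3))
E
```

```text
orange [365.8 204.6] [362, 202, 8, 6, 44] [ 0.5516 -0.2063  0.032 ]
orange [380.9 205.7] [378, 203, 7, 7, 41] [ 0.5462 -0.2597  0.032 ]
orange [412.7 207.1] [409, 204, 8, 7, 50] [ 0.538  -0.3719  0.032 ]
orange [333.3 228.1] [330, 225, 8, 7, 47] [ 0.4714 -0.0884  0.032 ]
orange [  1.9 266.3] [0, 263, 5, 8, 23] [0.3681 1.0826 0.032 ]
green [189.1 226. ] [185, 222, 9, 9, 68] [0.4867 0.3802 0.152 ]
red [321.4 152.2] [294, 133, 52, 38, 696] [ 0.7123 -0.0536  0.174 ]
red [205.6 200.8] [203, 199, 6, 5, 21] [0.5648 0.3202 0.174 ]
red [ 41.  217.8] [35, 215, 16, 6, 57] [0.5245 0.8463 0.174 ]
red [ 49.6 251.8] [33, 220, 34, 67, 753] [0.416  0.8143 0.174 ]
red [ 13.8 258.4] [0, 222, 30, 74, 304] [0.3983 0.9272 0.174 ]
blue [310.2 146.2] [308, 144, 5, 6, 25] [ 0.7564 -0.0152  0.08  ]
blue [397.3 155.6] [393, 152, 10, 8, 54] [ 0.7146 -0.3163  0.08  ]
blue [ 33.7 162.5] [22, 156, 24, 14, 218] [0.7259 0.9505 0.08  ]
blue [262.5 178.5] [259, 178, 8, 2, 8] [0.6474 0.1523 0.08  ]
blue [253.5 180.4] [250, 180, 8, 2, 8] [0.6417 0.1835 0.08  ]
blue [242.  182.9] [236, 182, 13, 3, 13] [0.6339 0.2233 0.08
[... 160 characters left out ...]
 230, 3, 3, 8] [ 0.4583 -0.1676  0.08  ]
blue [373.4 231.4] [371, 230, 5, 3, 9] [ 0.4549 -0.2233  0.08  ]
blue [404.4 232.2] [403, 231, 4, 4, 11] [ 0.4497 -0.3281  0.08  ]
blue [  9.4 247.6] [3, 244, 13, 9, 66] [0.4328 1.02   0.08  ]
[[276.1, 0.0, 317.4], [0.0, 276.1, 201.0], [0.0, 0.0, 1.0]] [[0.269, -0.929, -0.253, 0.198], [-0.963, -0.26, -0.069, -0.464], [-0.001, 0.262, -0.965, 0.373], [0.0, 0.0, 0.0, 1.0]]
t0.10 tcp [ 0.1336 -0.4813  0.2385] yaw(x) 15.5 zax [-0.001  0.002 -1.   ] j [-1.3   0.24  0.    1.34 -0.    1.57] F [ 0.   0.6 -0.6] T [-0.02 -0.01 -0.  ] w0.0854
(720, 45) [0.663 0.054 0.08 ]
(355, 122) [0.621 0.284 0.08 ]
(745, 250) [0.534 0.041 0.08 ]
(385, 315) [0.499 0.265 0.08 ]
```

```bash
python3 -m jog '[[[0.29,0.25,0,0,0,-15.5,60],[0.29,0.25,0,0,0,-15.5,60],[0.29,0.25,0,0,0,-15.5,60],[0.29,0.25,0,0,0,-15.5,60],[0.29,0.25,0,0,0,-15.5,60],[0.29,0.25,0,0,0,-15.5,60],[0.29,0.25,0,0,0,-15.5,60],[0.29,0.25,0,0,0,-15.5,60],[0.29,0.25,0,0,0,-15.5,60],[0.29,0.25,0,0,0,-15.5,60]]]'
python3 - <<'E'
from h import *
st(); m,im=shot("wrist","w1"); print(np.round(m["T"],3).tolist())
for c,z in(("orange",.030),("blue",.015)):
    for b in blobs(im,c,30): print(c,b[0].round(1),b[1].tolist(),np.round(ray(m,b[0],z),4))
E
```

```text
clock: 0.93
eef_pos: [0.4266, -0.2284, 0.2389]
tool_rot: [1.0, 0.002, 0.0, -0.001]
ft_force: [0.1, -0.8, -0.3]
grip_width: 0.065
t0.93 tcp [ 0.4266 -0.2284  0.2389] yaw(x) 0.3 zax [ 0.001  0.001 -1.   ] j [-0.49  0.21 -0.04  1.32  0.    2.64] F [ 0.1 -0.8 -0.3] T [-0.02 -0.01  0.  ] w0.0650
[[0.006, -0.965, -0.261, 0.493], [-1.0, -0.006, -0.001, -0.229], [-0.001, 0.261, -0.965, 0.374], [0.0, 0.0, 0.0, 1.0]]
orange [299.5  74.5] [287, 62, 26, 26, 586] [ 0.5507 -0.2073  0.03  ]
orange [345.5  80.4] [333, 68, 26, 26, 594] [ 0.5448 -0.2604  0.03  ]
orange [440.5  87.8] [426, 76, 30, 25, 613] [ 0.5376 -0.3709  0.03  ]
orange [205.3 143.6] [194, 133, 24, 22, 477] [ 0.4723 -0.0915  0.03  ]
blue [186.8  71. ] [184, 65, 6, 14, 69] [ 0.5562 -0.0718  0.015 ]
blue [231.5  74.7] [222, 68, 16, 14, 129] [ 0.5525 -0.125   0.015 ]
blue [276.   77.1] [269, 71, 15, 14, 194] [ 0.5502 -0.1782  0.015 ]
blue [324.8  80.2] [316, 74, 15, 14, 110] [ 0.5471 -0.2369  0.015 ]
blue [370.3  83. ] [362, 77, 15, 13, 142] [ 0.5443 -0.2918  0.015 ]
blue [414.   85.9] [406, 79, 17, 14, 204] [ 0.5414 -0.3448  0.015 ]
blue [191.1 148.7] [189, 144, 5, 11, 45] [ 0.4648 -0.0666  0.015 ]
blue [232.  151.8] [225, 146, 14, 12, 123] [ 0.4611 -0.1188  0.015 ]
blue [274.4 153.7] [268, 148, 14, 12, 161] [ 0.4591 -0.1732  0.015 ]
blue [318.1 156.5] [311, 151, 14, 12, 142] [ 0.4559 -0.2294  0.015 ]
blue [361.2 159. ] [354, 154, 15, 11, 149] [ 0.453  -0.2851  0.015 ]
blue [403.4 161.3] [396, 156, 16, 12, 162] [ 0.4504 -0.34    0.015 ]
```

```bash
python3 -m jog '[[[0.03,0.2,0.1,0,0,70,60],[0.03,0.2,0.1,0,0,70,60],[0.03,0.2,0.1,0,0,70,60],[0.03,0.2,0.1,0,0,70,60],[0.03,0.2,0.1,0,0,70,60],[0.03,0.2,0.1,0,0,70,60],[0.03,0.2,0.1,0,0,70,60],[0.03,0.2,0.1,0,0,70,60],[0.03,0.2,0.1,0,0,70,60],[0.03,0.2,0.1,0,0,70,60]]]' | tail -4
python3 -m jog '[[[0.03,0.2,0,0,0,70,60],[0.03,0.2,0,0,0,70,60],[0.03,0.2,0,0,0,70,60],[0.03,0.2,0,0,0,70,60],[0.03,0.2,0,0,0,70,60],[0.03,0.2,0,0,0,70,60],[0.03,0.2,0,0,0,70,60],[0.03,0.2,0,0,0,70,60],[0.03,0.2,0,0,0,70,60],[0.03,0.2,0,0,0,70,60]]]' | tail -4
python3 -m jog '[[[0.01,0.05,0,0,0,50,60],[0.01,0.05,0,0,0,50,60],[0.01,0.05,0,0,0,50,60],[0.01,0.05,0,0,0,50,60],[0.01,0.05,0,0,0,50,60],[0.01,0.05,0,0,0,50,60],[0.01,0.05,0,0,0,50,60],[0.01,0.05,0,0,0,50,60],[0.01,0.05,0,0,0,50,60],[0.01,0.05,0,0,0,50,60]]]' | tail -4
python3 - <<'E'
from h import *
st(); m,im=shot("wrist","w2"); print(np.round(m["T"],3).tolist())
for c,z in(("green",.152),("red",.174),("blue",.08)):
    for b in blobs(im,c,30): print(c,b[0].round(1),b[1].tolist(),np.round(ray(m,b[0],z),4))
cv2.imwrite("pics/w2.png",cv2.resize(im,None,fx=1.25,fy=1.25))
E
```

```text
eef_pos: [0.4534, -0.0319, 0.339]
tool_rot: [0.817, 0.576, -0.0, -0.0]
ft_force: [0.3, -0.3, 0.3]
grip_width: 0.0651
eef_pos: [0.4835, 0.1679, 0.3387]
tool_rot: [0.339, 0.941, -0.001, -0.001]
ft_force: [-0.7, -0.0, -0.1]
grip_width: 0.0652
eef_pos: [0.4937, 0.2179, 0.3391]
tool_rot: [-0.086, 0.996, -0.0, -0.0]
ft_force: [0.5, -0.4, -0.4]
grip_width: 0.0655
t3.48 tcp [0.4937 0.2179 0.3391] yaw(x) -170.2 zax [-0.001 -0.    -1.   ] j [ 0.42  0.31  0.35  1.62 -0.    0.24] F [ 0.5 -0.4 -0.4] T [0.06 0.01 0.01] w0.0655
[[-0.172, 0.951, 0.258, 0.429], [0.985, 0.167, 0.044, 0.206], [-0.001, 0.262, -0.965, 0.474], [0.0, 0.0, 0.0, 1.0]]
green [452.3 200.3] [442, 190, 22, 22, 360] [0.4862 0.3814 0.152 ]
red [131.3 266.4] [84, 233, 108, 72, 3427] [0.6284 0.0135 0.174 ]
blue [37.6 92.8] [34, 89, 13, 10, 68] [ 0.4513 -0.17    0.08  ]
blue [ 76.9 102.3] [71, 97, 13, 12, 121] [ 0.4546 -0.1188  0.08  ]
blue [111.7 109.6] [108, 106, 12, 9, 68] [ 0.456  -0.0728  0.08  ]
blue [145. 118.] [143, 114, 5, 9, 43] [ 0.4593 -0.0281  0.08  ]
blue [  2.8 143.2] [1, 139, 5, 9, 39] [ 0.5278 -0.224   0.08  ]
blue [ 38.1 150.9] [36, 147, 5, 9, 40] [ 0.5304 -0.1761  0.08  ]
blue [ 76.9 159.3] [71, 155, 13, 10, 108] [ 0.533  -0.1229  0.08  ]
blue [108.3 166.2] [106, 162, 6, 9, 45] [ 0.5353 -0.0791  0.08  ]
blue [141.6 173.6] [139, 170, 6, 8, 45] [ 0.5379 -0.0321  0.08  ]
blue [289.5 265.9] [258, 262, 66, 9, 170] [0.6467 0.1994 0.08  ]
blue [188.9 276.3] [184, 275, 11, 4, 34] [0.6926 0.0437 0.08  ]
```

View pics/w2.png

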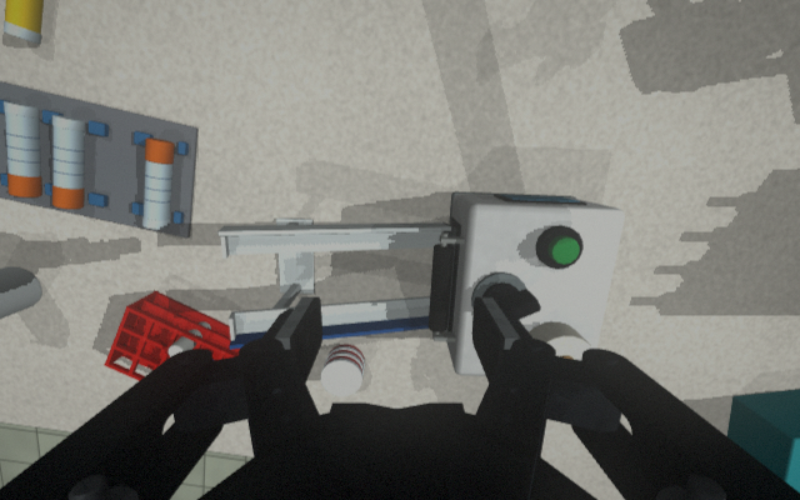

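```bash
python3 -m jog '[[[0,0.1,0,0,0,70,60],[0,0.1,0,0,0,70,60],[0,0.1,0,0,0,70,60],[0,0.1,0,0,0,70,60],[0,0.1,0,0,0,70,60],[0,0.1,0,0,0,70,60],[0,0.1,0,0,0,70,60],[0,0.1,0,0,0,70,60],[0,0.1,0,0,0,70,60],[0,0.1,0,0,0,70,60]]]' | tail -4
python3 -m jog '[[[0,0.1,-0.01,0,0,44,60],[0,0.1,-0.01,0,0,44,60],[0,0.1,-0.01,0,0,44,60],[0,0.1,-0.01,0,0,44,60],[0,0.1,-0.01,0,0,44,60],[0,0.1,-0.01,0,0,44,60],[0,0.1,-0.01,0,0,44,60],[0,0.1,-0.01,0,0,44,60]]]' | tail -4
python3 - <<'E'
from h import *
st(); m,im=shot("wrist","w3")
for c,z in(("green",.152),("red",.174),("blue",.08)):
    for b in blobs(im,c,30): print(c,b[0].round(1),b[1].tolist(),np.round(ray(m,b[0],z),4))
cv2.imwrite("pics/w3.png",cv2.resize(im,None,fx=1.25,fy=1.25))
E
```

```text
eef_pos: [0.4938, 0.3182, 0.3392]
tool_rot: [-0.644, 0.765, -0.0, -0.0]
ft_force: [-0.0, 1.0, -1.0]
grip_width: 0.0654
eef_pos: [0.4937, 0.4182, 0.3291]
tool_rot: [0.882, -0.471, -0.0, 0.0]
ft_force: [0.3, 0.6, 0.3]
grip_width: 0.0656
t5.03 tcp [0.4937 0.4182 0.3291] yaw(x) -56.2 zax [-0. -0. -1.] j [ 0.7   0.56  0.71  1.72 -0.   -1.46] F [0.3 0.6 0.3] T [ 0.03  0.01 -0.02] w0.0656
green [340.6 163.1] [329, 152, 24, 24, 429] [0.4871 0.3815 0.152 ]
red [311.9  68.7] [305, 62, 14, 15, 185] [0.5654 0.3214 0.174 ]
red [182.7 364.9] [168, 353, 31, 24, 382] [0.5094 0.7082 0.174 ]
red [153.  379.5] [147, 368, 14, 22, 85] [0.5312 0.7514 0.174 ]
blue [ 19.9 360.5] [4, 343, 35, 41, 934] [0.7372 0.9669 0.08  ]
```

View pics/w3.png

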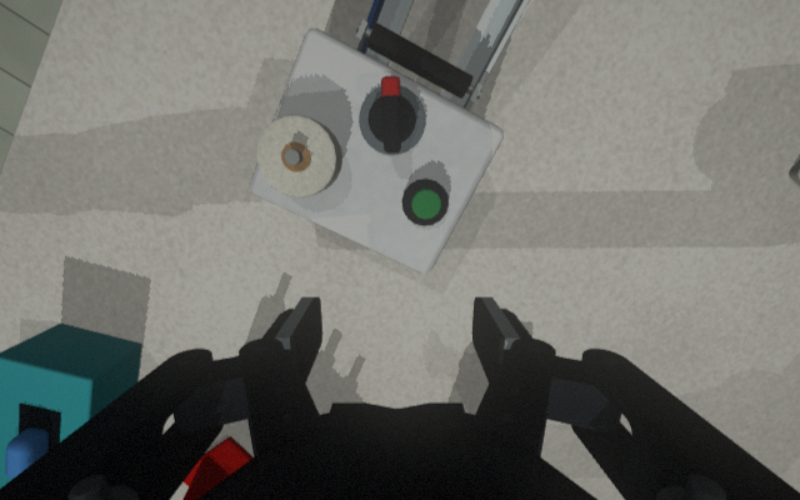

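```bash
python3 - <<'E'
from h import *
m=bot.camera_model("wrist")
P={k:ray(m,np.array(p)/1.25,z) for k,p,z in [("c1",(313,30),.13),("c2",(502,130),.13),("c3",(428,272),.13),("c4",(252,190),.13),("redtip",(390.5,77),.174),("blk",(392,151),.174),("disc",(392.5,119),.144),("boss",(392,118),.174),("roll",(295,156),.164)]}
for k in P: print(k,P[k].round(4))
n=lambda a,b:np.linalg.norm(P[a]-P[b]).round(4)
print(n("c1","c2"),n("c2","c3"),n("c3","c4"),n("c4","c1"),n("redtip","blk"))
a=lambda a,b:np.degrees(np.arctan2(*(P[b]-P[a])[[1,0]])).round(1)
print(a("c2","c1"),a("c3","c4"),a("c2","c3"),a("c1","c4"),"bar",a("redtip","blk"))
E
```

```text
c1 [0.6494 0.3151 0.13  ]
c2 [0.4649 0.2886 0.13  ]
c3 [0.4421 0.4383 0.13  ]
c4 [0.6296 0.4647 0.13  ]
redtip [0.5685 0.3158 0.174 ]
blk [0.5374 0.3605 0.174 ]
disc [0.5525 0.3377 0.144 ]
boss [0.5512 0.3397 0.174 ]
roll [0.6028 0.4091 0.164 ]
0.1864 0.1514 0.1894 0.1508 0.0545
8.2 8.0 98.7 97.5 bar 124.9
```

```bash
python3 -m jog '[[[0.059,-0.08,-0.06,0,0,1.1,125],[0.059,-0.08,-0.06,0,0,1.1,125],[0.059,-0.08,-0.12,0,0,1.1,125],[0.059,-0.08,-0.12,0,0,1.1,125],[0.059,-0.08,-0.15,0,0,1.1,125],[0.059,-0.08,-0.171,0,0,1.1,125],[0.059,-0.08,-0.171,0,0,1.1,125],[0.059,-0.08,-0.171,0,0,1.1,125]]]' | tail -4
python3 -m jog '[[[0,0,0,0,0,0,255],[0,0,0,0,0,0,255],[0,0,0,0,0,0,255],[0,0,0,0,0,0,255],[0,0,0,0,0,0,255],[0,0,0,0,0,0,255],[0,0,0,0,0,0,255],[0,0,0,0,0,0,255]]]' | tail -4
python3 -c "
from h import *
st()"
```

```text
eef_pos: [0.5521, 0.3375, 0.1574]
tool_rot: [0.887, -0.462, -0.001, 0.001]
ft_force: [-0.2, 0.0, 0.3]
grip_width: 0.0435
eef_pos: [0.5529, 0.3385, 0.1614]
tool_rot: [0.887, -0.461, 0.001, -0.001]
ft_force: [-3.8, -2.4, 6.3]
grip_width: 0.0125
t6.42 tcp [0.5529 0.3385 0.1614] yaw(x) -54.9 zax [ 0.002  0.001 -1.   ] j [ 0.55  0.57  0.3   1.3  -0.   -1.63] F [-3.8 -2.4  6.3] T [-0.5   0.7   0.06] w0.0125
```

```bash
python3 -m jog '[[[0,0,0.003,0,0,-7,255],[0,0,0.003,0,0,-14,255],[0,0,0.003,0,0,-21,255],[0,0,0.003,0,0,-28,255],[0,0,0.003,0,0,-35,255],[0,0,0.003,0,0,-42,255],[0,0,0.003,0,0,-49,255],[0,0,0.003,0,0,-56,255]]]' | tail -4
python3 -c "
from h import *
st()"
python3 -m jog '[[[0,0,0,0,0,-7,255],[0,0,0,0,0,-14,255],[0,0,0,0,0,-21,255],[0,0,0,0,0,-28,255],[0,0,0,0,0,-35,255],[0,0,0,0,0,-40,255]]]' | tail -4
python3 -c "
from h import *
st()"
```

```text
eef_pos: [0.5526, 0.3383, 0.1615]
tool_rot: [-0.565, 0.825, -0.0, -0.0]
ft_force: [-0.9, -0.3, -3.9]
grip_width: 0.0126
t7.08 tcp [0.5526 0.3383 0.1615] yaw(x) -111.2 zax [-0. -0. -1.] j [ 0.55  0.58  0.31  1.3  -0.   -0.65] F [-0.9 -0.3 -3.9] T [-0.07  0.1   0.12] w0.0126
eef_pos: [0.5524, 0.3384, 0.1615]
tool_rot: [-0.249, 0.969, -0.0, -0.0]
ft_force: [-0.9, 0.1, -3.7]
grip_width: 0.0126
t7.58 tcp [0.5524 0.3384 0.1615] yaw(x) -151.2 zax [-0. -0. -1.] j [ 0.55  0.58  0.31  1.3  -0.    0.05] F [-0.9  0.1 -3.7] T [-0.09  0.14  0.11] w0.0126
```

```bash
python3 -m jog '[[[0,0,0,0,0,-4,255],[0,0,0,0,0,-8,255],[0,0,0,0,0,-12,255],[0,0,0,0,0,-15,255],[0,0,0,0,0,-15,255]]]' | tail -1
python3 -c "
from h import *
st()"
python3 -m jog '[[[0,0,0,0,0,-2,255],[0,0,0,0,0,-4,255],[0,0,0,0,0,-4,255]]]' | tail -1
python3 -c "
from h import *
st()"
python3 -m jog '[[[0,0,0,0,0,-2,255],[0,0,0,0,0,-4,255],[0,0,0,0,0,-4,255]]]' | tail -1
python3 -c "
from h import *
st()"
```

```text
grip_width: 0.0122
t8.00 tcp [0.5523 0.3385 0.1615] yaw(x) -165.9 zax [-0.001 -0.    -1.   ] j [0.55 0.58 0.31 1.3  0.   0.3 ] F [-0.1 -0.  -3.7] T [-0.1   0.28 -0.04] w0.0122
grip_width: 0.0126
t8.25 tcp [0.5523 0.3385 0.1615] yaw(x) -169.8 zax [-0.001  0.    -1.   ] j [0.55 0.58 0.31 1.3  0.   0.37] F [-1.3  1.1 -2.6] T [ 0.03  0.27 -0.05] w0.0126
grip_width: 0.0129
t8.50 tcp [0.5523 0.3385 0.1615] yaw(x) -173.7 zax [-0. -0. -1.] j [0.55 0.58 0.31 1.3  0.   0.44] F [-2.   0.2 -3. ] T [-0.11  0.42  0.92] w0.0129
```

```bash
for k in 1 2; do python3 -m jog '[[[0,0,0,0,0,7,255],[0,0,0,0,0,14,255],[0,0,0,0,0,21,255],[0,0,0,0,0,28,255],[0,0,0,0,0,35,255],[0,0,0,0,0,42,255],[0,0,0,0,0,49,255],[0,0,0,0,0,56,255],[0,0,0,0,0,63,255],[0,0,0,0,0,70,255]]]' | tail -1
python3 -c "
from h import *
st()"; done
python3 -m jog '[[[0,0,0,0,0,7,255],[0,0,0,0,0,14,255],[0,0,0,0,0,21,255],[0,0,0,0,0,28,255],[0,0,0,0,0,35,255],[0,0,0,0,0,41,255],[0,0,0,0,0,41,255]]]' | tail -1
python3 -c "
from h import *
st()"
python3 -m jog '[[[0,0,0,0,0,0,125],[0,0,0,0,0,0,125],[0,0,0,0,0,0,125],[0,0,0,0,0,0,125],[0,0,0.15,0,0,0,125],[0,0,0.15,0,0,0,125],[0,0,0.15,0,0,0,125],[0,0,0.15,0,0,0,125],[0,0,0.15,0,0,0,125]]]' | tail -4
```

```text
grip_width: 0.0127
t9.33 tcp [0.5526 0.3383 0.1615] yaw(x) -103.5 zax [-0.  0. -1.] j [ 0.55  0.58  0.31  1.3   0.   -0.79] F [-2.4 -0.  -2.7] T [-0.01  0.19 -0.06] w0.0127
grip_width: 0.0125
t10.17 tcp [0.5529 0.3385 0.1615] yaw(x) -33.5 zax [ 0.     0.001 -1.   ] j [ 0.55  0.58  0.31  1.3   0.   -2.01] F [-0.8  0.4 -4.4] T [ 0.19  0.09 -0.08] w0.0125
grip_width: 0.0124
t10.75 tcp [0.5529 0.3388 0.1615] yaw(x) 7.3 zax [ 0.     0.001 -1.   ] j [ 0.55  0.58  0.31  1.3   0.   -2.72] F [-0.5  1.8 -3.7] T [0.36 0.17 0.07] w0.0124
eef_pos: [0.5549, 0.3393, 0.3202]
tool_rot: [0.998, 0.062, 0.007, -0.003]
ft_force: [-0.3, 0.0, 0.4]
grip_width: 0.0437
```

```bash
python3 -m jog '[[[0.03,-0.1,0.03,0,0,-70,125],[0.03,-0.1,0.03,0,0,-70,125],[0.03,-0.1,0.03,0,0,-70,125],[0.03,-0.1,0.03,0,0,-70,125],[0.03,-0.1,0.03,0,0,-70,125],[0.03,-0.1,0.03,0,0,-70,125],[0.03,-0.1,0.03,0,0,-70,125],[0.03,-0.1,0.03,0,0,-70,125],[0.03,-0.1,0.03,0,0,-70,125],[0.03,-0.1,0.03,0,0,-70,125]]]' | tail -4
python3 -m jog '[[[0.035,-0.09,0,0,0,-70,125],[0.035,-0.09,0,0,0,-70,125],[0.035,-0.09,0,0,0,-70,125],[0.035,-0.09,0,0,0,-70,125],[0.035,-0.09,0,0,0,-70,125],[0.035,-0.09,0,0,0,-70,125],[0.035,-0.09,0,0,0,-70,125],[0.035,-0.09,0,0,0,-70,125],[0.035,-0.09,0,0,0,-70,125],[0.035,-0.09,0,0,0,-70,125]]]' | tail -4
python3 -m jog '[[[0,0,0,0,0,-40,125],[0,0,0,0,0,-40,125],[0,0,0,0,0,-40,125],[0,0,0,0,0,-40,125],[0,0,0,0,0,-40,125],[0,0,0,0,0,-40,125],[0,0,0,0,0,-40,125],[0,0,0,0,0,-40,125]]]' | tail -4
python3 - <<'E'
from h import *
st(); m,im=shot("wrist","w4")
for c,z in(("green",.152),("red",.174),("blue",.08),("orange",.03)):
    for b in blobs(im,c,30): print(c,b[0].round(1),b[1].tolist(),np.round(ray(m,b[0],z),4))
cv2.imwrite("pics/w4.png",cv2.resize(im[60:300,100:500],None,fx=2,fy=2,interpolation=cv2.INTER_CUBIC))
E
```

```text
eef_pos: [0.5829, 0.238, 0.3414]
tool_rot: [0.851, -0.524, 0.0, -0.0]
ft_force: [0.3, 0.5, -0.3]
grip_width: 0.0435
eef_pos: [0.6178, 0.1481, 0.3414]
tool_rot: [-0.397, 0.918, -0.0, 0.0]
ft_force: [-0.6, -0.4, 0.5]
grip_width: 0.0439
eef_pos: [0.6178, 0.1481, 0.3414]
tool_rot: [-0.063, 0.998, -0.0, 0.0]
ft_force: [-0.3, -1.2, 0.0]
grip_width: 0.0432
t13.83 tcp [0.6178 0.1481 0.3414] yaw(x) -172.8 zax [ 0. -0. -1.] j [ 0.24  0.53  0.7   1.74 -0.    0.11] F [-0.3 -1.2  0. ] T [ 0.05 -0.02  0.02] w0.0432
green [542.8  92.8] [531, 80, 24, 26, 482] [0.4865 0.3806 0.152 ]
red [496.3 169.7] [490, 164, 13, 12, 120] [0.5739 0.3404 0.174 ]
red [192.  225.5] [130, 180, 125, 93, 5695] [0.6821 0.0088 0.174 ]
blue [ 5.1 11.8] [0, 5, 12, 14, 127] [ 0.4655 -0.2667  0.08  ]
blue [36.7 17.7] [33, 12, 9, 12, 86] [ 0.4671 -0.2283  0.08  ]
blue [76.2 25.1] [72, 20, 10, 11, 84] [ 0.4692 -0.1797  0.08  ]
blue [117.   33.5] [111, 28, 13, 13, 135] [ 0.4723 -0.1289  0.08  ]
blue [153.1  39.9] [149, 35, 11, 11, 83] [ 0.4739 -0.0835  0.08  ]
blue [188.7  47.8] [186, 43, 6, 10, 53] [ 0.4773 -0.0381  0.08  ]
blue [ 7.3 77.5] [1, 72, 14, 12, 129] [ 0.5434 -0.2767  0.08  ]
blue [40.9 83.6] [38, 79, 7, 10, 54] [ 0.5455 -0.2334  0.08  ]
blue [77.5 90.4] [75, 86, 6, 10, 41] [ 0.548  -0.1859  0.08  ]
blue [117.8  98.1] [112, 93, 13, 11, 117] [ 0.551  -0.1328  0.08  ]
blue [150.3 104.1] [148, 100, 8, 10, 50] [ 0.5531 -0.0894  0.08  ]
blue [185.5 110.5] [183, 106, 6, 10, 50] [ 0.5555 -0.042   0.08  ]
blue [317.4 194.8] [247, 189, 140, 13, 370] [0.6502 0.1518 0.08  ]
blue [206.3 245.4] [198, 238, 18, 16, 197] [ 0.7526 -0.0094  0.08  ]
orange [170.8  48.8] [160, 38, 23, 23, 414] [ 0.4723 -0.0864  0.03  ]
orange [57.8 85.9] [45, 75, 26, 22, 450] [ 0.5447 -0.2557  0.03  ]
orange [94.3 94.8] [83, 84, 24, 21, 423] [ 0.5505 -0.2022  0.03  ]
```

View pics/w4.png

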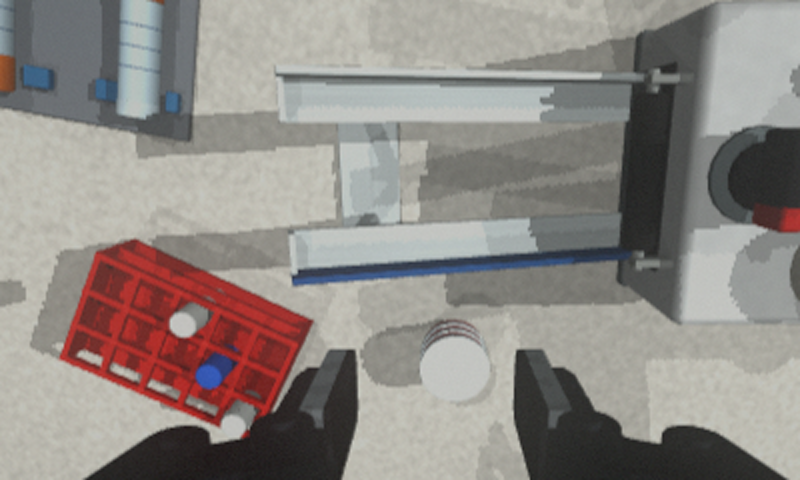

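```bash
python3 - <<'E'
from h import *
m=bot.camera_model("wrist"); M=lambda p:(p[0]/2+100,p[1]/2+60)
yaw=np.radians(8.1); ex=np.array([np.cos(yaw),np.sin(yaw),0]); ey=np.array([-np.sin(yaw),np.cos(yaw),0])
O=np.array([.5589,.2896,0])
for k,p,z in [("bare wall top out",(278,68),.143),("bare wall top in",(285,78),.143),("blue wall out",(293,284),.143),("blue wall in",(293,274),.143),("rail in bare",(285,122),.119),("rail in blue",(291,231),.119),("dish",(455,367),.047),("face-corner",(680,322),.13)]:
    P=ray(m,M(p),z); print(k,P.round(4),"lab",((P-O)@ex).round(4),((P-O)@ey).round(4))
# plane of the rails
a=.28; g=O+ey*(-.005)+[0,0,.05]; cy=ey*np.cos(a)-np.array([0,0,np.sin(a)]); cz=np.cross(ex,cy)
def onp(uv,h):
    d=m["T"][:3,:3]@np.linalg.solve(m["K"],np.array([uv[0],uv[1],1.])); c=m["T"][:3,3]
    P=c+d*((g+cz*h-c)@cz)/(d@cz); return ((P-g)@ex).round(4),((P-g)@cy).round(4)
for k,p,h in [("railbare",(285,122),0),("railbare",(450,122),0),("railbare",(620,121),0),("railblue",(291,231),0),("railblue",(450,222),0),("railblue",(615,215),0),("wbare",(278,68),.025),("wbare",(600,74),.025),("wblue",(293,284),.025),("wblue",(620,259),.025)]:
    print(k,onp(M(p),h))
E
```

```text
bare wall top out [0.5294 0.0469 0.143 ] lab -0.0634 -0.2361
bare wall top in [0.5342 0.0512 0.143 ] lab -0.058 -0.2326
blue wall out [0.6552 0.0629 0.143 ] lab 0.0634 -0.238
blue wall in [0.6487 0.0626 0.143 ] lab 0.0569 -0.2374
rail in bare [0.5587 0.0462 0.119 ] lab -0.0345 -0.2409
rail in blue [0.6267 0.054  0.119 ] lab 0.034 -0.2428
dish [0.7399 0.1804 0.047 ] lab 0.1638 -0.1336
face-corner [0.6527 0.316  0.13  ] lab 0.0966 0.0129
railbare (np.float64(-0.0345), np.float64(-0.2458))
railbare (np.float64(-0.0335), np.float64(-0.1379))
railbare (np.float64(-0.033), np.float64(-0.0064))
railblue (np.float64(0.0341), np.float64(-0.2476))
railblue (np.float64(0.0344), np.float64(-0.1384))
railblue (np.float64(0.0366), np.float64(-0.0049))
wbare (np.float64(-0.0635), np.float64(-0.2478))
wbare (np.float64(-0.0628), np.float64(-0.041))
wblue (np.float64(0.0634), np.float64(-0.2496))
wblue (np.float64(0.0653), np.float64(-0.0149))
```

```bash
python3 - <<'E'
from h import *
m,im=shot("top","t1")
for b in blobs(im,"orange",20): print(b[0].round(1),b[1].tolist(),np.round(ray(m,b[0],.032),4))
E
python3 -m jog '[[[-0.11,-0.353,-0.14,0,0,-10.2,125],[-0.11,-0.353,-0.14,0,0,-10.2,125],[-0.11,-0.353,-0.14,0,0,-10.2,125],[-0.11,-0.353,-0.14,0,0,-10.2,125],[-0.11,-0.353,-0.14,0,0,-10.2,125],[-0.11,-0.353,-0.14,0,0,-10.2,125],[-0.11,-0.353,-0.14,0,0,-10.2,125],[-0.11,-0.353,-0.14,0,0,-10.2,125],[-0.11,-0.353,-0.14,0,0,-10.2,125],[-0.11,-0.353,-0.14,0,0,-10.2,125]]]' | tail -4
python3 - <<'E'
from h import *
st(); m,im=shot("wrist","w5")
cv2.imwrite("pics/w5.png",im)
E
```

```text
[365.7 204.7] [362, 202, 8, 6, 43] [ 0.5514 -0.206   0.032 ]
[381.1 205.9] [378, 203, 7, 7, 46] [ 0.5454 -0.2601  0.032 ]
[412.7 207.1] [409, 204, 8, 7, 51] [ 0.5383 -0.3718  0.032 ]
[333.6 228.1] [330, 225, 8, 7, 50] [ 0.4715 -0.0896  0.032 ]
[  1.8 266.2] [0, 262, 5, 9, 25] [0.3684 1.0831 0.032 ]
eef_pos: [0.5052, -0.2082, 0.1995]
tool_rot: [0.028, 1.0, -0.0, -0.001]
ft_force: [-0.1, -0.0, -0.5]
grip_width: 0.0434
t14.77 tcp [ 0.5052 -0.2082  0.1995] yaw(x) 176.8 zax [-0.003 -0.001 -1.   ] j [-0.39  0.35  0.06  1.28 -0.   -0.33] F [-0.1 -0.  -0.5] T [0.   0.01 0.03] w0.0434
```

View pics/w5.png

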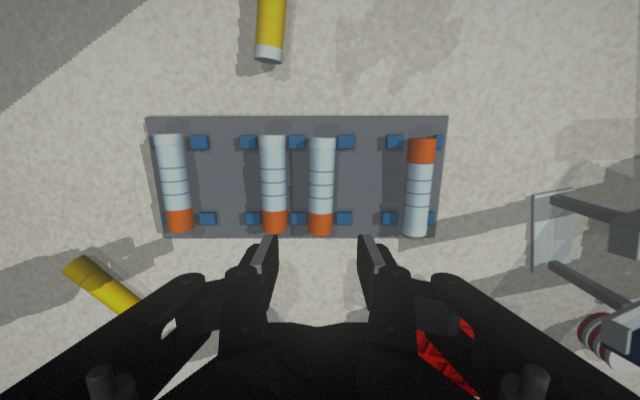

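```bash
python3 -m jog '[[[0,0,-0.04,0,0,0,125],[0,0,-0.08,0,0,0,125],[0,0,-0.12,0,0,0,125],[0,0,-0.15,0,0,0,125],[0,0,-0.165,0,0,0,125],[0,0,-0.178,0,0,0,125],[0,0,-0.178,0,0,0,125],[0,0,-0.178,0,0,0,125]]]' | tail -4
python3 -m jog '[[[0,0,0,0,0,0,255],[0,0,0,0,0,0,255],[0,0,0,0,0,0,255],[0,0,0,0,0,0,255],[0,0,0,0,0,0,255]]]' | tail -4
python3 -m jog '[[[0,0,0.04,0,0,0,255],[0,0,0.08,0,0,0,255],[0,0,0.12,0,0,0,255],[0,0,0.16,0,0,0,255],[0,0,0.18,0,0,0,255],[0,0,0.18,0,0,0,255]]]' | tail -4
```

```text
eef_pos: [0.5074, -0.2044, 0.0229]
tool_rot: [0.027, 1.0, 0.0, -0.001]
ft_force: [0.2, 0.3, -0.7]
grip_width: 0.0437
eef_pos: [0.509, -0.2052, 0.0249]
tool_rot: [0.027, 1.0, -0.001, 0.002]
ft_force: [-0.7, 0.3, 5.6]
grip_width: 0.0276
eef_pos: [0.5108, -0.2061, 0.2098]
tool_rot: [0.027, 1.0, -0.002, 0.005]
ft_force: [0.8, -0.2, -0.5]
grip_width: 0.0278
```

```bash
python3 -m jog '[[[0.074,0.33,0.0,0,0,10.8,255],[0.074,0.33,0.0,0,0,10.8,255],[0.074,0.33,0.0,0,0,10.8,255],[0.074,0.33,0.0,0,0,10.8,255],[0.074,0.33,0.0,0,0,10.8,255],[0.074,0.33,0.0,0,0,10.8,255],[0.074,0.33,0.0,0,0,10.8,255],[0.074,0.33,0.0,0,0,10.8,255],[0.074,0.33,0.0,0,0,10.8,255],[0.074,0.33,0.0,0,0,10.8,255]]]' | tail -4
python3 -m jog '[[[0,0,-0.03,0,0,0,255],[0,0,-0.055,0,0,0,255],[0,0,-0.055,0,0,0,255],[0,0,-0.055,0,0,0,255]]]' | tail -4
python3 - <<'E'
from h import *
st(); m,im=shot("wrist","w6")
cv2.imwrite("pics/w6.png",cv2.resize(im[40:340,160:560],None,fx=2,fy=2,interpolation=cv2.INTER_CUBIC))
E
```

```text
eef_pos: [0.5812, 0.128, 0.2016]
tool_rot: [-0.07, 0.998, -0.0, -0.001]
ft_force: [-1.2, -0.5, -1.0]
grip_width: 0.0276
eef_pos: [0.5799, 0.1233, 0.1465]
tool_rot: [-0.066, 0.998, -0.001, -0.003]
ft_force: [-0.3, -0.6, 0.8]
grip_width: 0.0278
t17.57 tcp [0.5799 0.1233 0.1465] yaw(x) -172.4 zax [-0.005 -0.002 -1.   ] j [ 0.21  0.48  0.11  1.2  -0.    0.08] F [-0.3 -0.6  0.8] T [-0.02 -0.03  0.  ] w0.0278
```

View pics/w6.png

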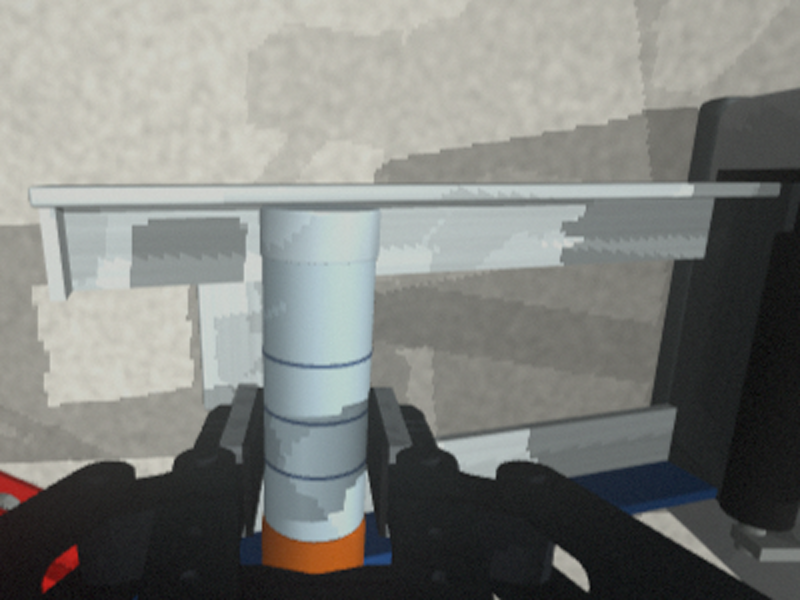

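```bash
python3 - <<'E'
from h import *
m=bot.camera_model("wrist")
yaw=np.radians(7.8); ex=np.array([np.cos(yaw),np.sin(yaw),0])
C=np.array([.5927,.0501,0])
for k,p,z in [("tubeend",(320,207),.1595),("tubeend rim side",(262,210),.1445),("line3 mid",(318,423),.1595),("wall in top",(320,206),.122),("wall out top",(320,187),.122),("tubecap-body seam",(314,535),.1595)]:
    P=ray(m,(p[0]/2+160,p[1]/2+40),z); print(k,P.round(4),((P-C)@ex).round(4))
E
```

```text
tubeend [0.5235 0.1167 0.1595] -0.0595
tubeend rim side [0.527  0.1029 0.1445] -0.0579
line3 mid [0.5749 0.1233 0.1595] -0.0077
wall in top [0.5254 0.1173 0.122 ] -0.0575
wall out top [0.5202 0.1166 0.122 ] -0.0628
tubecap-body seam [0.6064 0.1266 0.1595] 0.024
```

```bash
python3 -m jog '[[[0.004,0.001,0,0,0,0,255],[0.004,0.001,-0.01,0,0,0,255],[0.004,0.001,-0.02,0,0,0,255],[0.004,0.001,-0.028,0,0,0,255],[0.004,0.001,-0.028,0,0,0,255],[0.004,0.001,-0.028,0,0,0,255]]]' | tail -4
python3 - <<'E'
from h import *
st(); m,im=shot("wrist","w7")
cv2.imwrite("pics/w7.png",cv2.resize(im[40:340,160:560],None,fx=1.5,fy=1.5,interpolation=cv2.INTER_CUBIC))
E
```

```text
eef_pos: [0.5871, 0.1277, 0.1261]
tool_rot: [-0.068, 0.998, 0.002, 0.003]
ft_force: [-9.3, 1.3, 23.0]
grip_width: 0.0276
t18.12 tcp [0.5871 0.1277 0.1261] yaw(x) -172.3 zax [ 0.007  0.004 -1.   ] j [0.21 0.5  0.08 1.15 0.   0.08] F [-9.3  1.3 23. ] T [ 0.34  1.68 -0.15] w0.0276
```

View pics/w7.png

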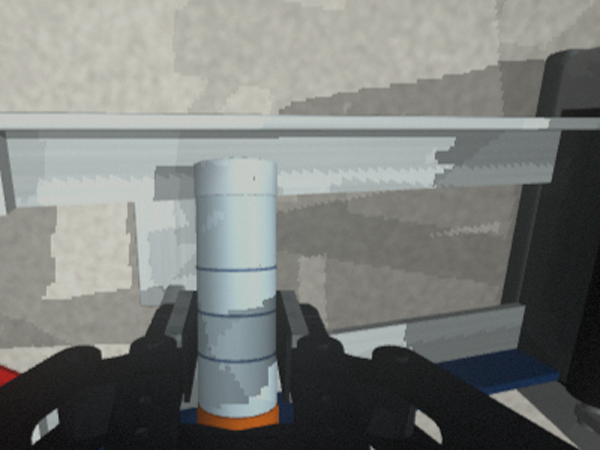

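```bash
python3 - <<'E'
from h import *
m=bot.camera_model("wrist")
yaw=np.radians(7.8); ex=np.array([np.cos(yaw),np.sin(yaw),0])
C=np.array([.5927,.0501,0])
for k,p,z in [("tubeend",(237,159),.139),("wall in top",(237,130),.122),("wall out top",(237,116),.122),("seam",(237,415),.139),("railin",(330,190),.098)]:
    P=ray(m,(p[0]/1.5+160,p[1]/1.5+40),z); print(k,P.round(4),((P-C)@ex).round(4))
P=bot.get_obs()["eef_pos"];print((P-C)@ex)
E
```

```text
tubeend [0.5302 0.1197 0.139 ] -0.0525
wall in top [0.5224 0.1187 0.122 ] -0.0604
wall out top [0.5181 0.1181 0.122 ] -0.0647
seam [0.6162 0.1316 0.139 ] 0.0344
railin [0.5402 0.1583 0.098 ] -0.0374
0.004941776449636111
```

```bash
python3 -m jog '[[[0,0,0.02,0,0,0,255],[-0.004,0,0.02,0,0,0,255],[-0.004,0,0.02,0,0,0,255],[-0.004,0,0.02,0,0,0,255],[-0.004,0,0.012,0,0,0,255],[-0.004,0,0.006,0,0,0,255],[-0.004,0,0.002,0,0,0,255],[-0.004,0,0.002,0,0,0,255],[-0.004,0,0.002,0,0,0,255]]]' | tail -4
python3 -c "
from h import *
st()"
```

```text
eef_pos: [0.5821, 0.1269, 0.1222]
tool_rot: [-0.067, 0.998, 0.001, 0.0]
ft_force: [-0.1, 1.9, 6.8]
grip_width: 0.0277
t18.92 tcp [0.5821 0.1269 0.1222] yaw(x) -172.3 zax [ 0.001  0.002 -1.   ] j [0.21 0.5  0.07 1.14 0.   0.08] F [-0.1  1.9  6.8] T [ 0.31  0.38 -0.12] w0.0277
```

```bash
python3 -m jog '[[[0,0,0,0,0,0,125],[0,0,0,0,0,0,125],[0,0,0,0,0,0,125],[0,0,0,0,0,0,125],[0,0,0.03,0,0,0,125],[0,0,0.06,0,0,0,125],[0,0,0.1,0,0,0,125],[0.04,0,0.1,0,0,0,125],[0.04,0,0.1,0,0,0,125]]]' | tail -4
python3 - <<'E'
from h import *
st(); m,im=shot("wrist","w8")
cv2.imwrite("pics/w8.png",cv2.resize(im[40:340,160:560],None,fx=1.5,fy=1.5,interpolation=cv2.INTER_CUBIC))
m,im=shot("top","t2")
for b in blobs(im,"orange",15): print(b[0].round(1),b[1].tolist(),np.round(ray(m,b[0],.032),4))
E
```

```text
eef_pos: [0.6282, 0.1264, 0.2228]
tool_rot: [-0.067, 0.998, 0.0, 0.004]
ft_force: [0.1, 0.6, -3.3]
grip_width: 0.0432
t19.67 tcp [0.6282 0.1264 0.2228] yaw(x) -172.3 zax [ 0.008  0.001 -1.   ] j [ 0.2   0.53  0.39  1.42 -0.    0.07] F [ 0.1  0.6 -3.3] T [ 0.01  0.04 -0.02] w0.0432
[381. 206.] [377, 203, 8, 7, 47] [ 0.5452 -0.2597  0.032 ]
[412.7 207.1] [409, 204, 8, 7, 51] [ 0.5383 -0.3718  0.032 ]
[333.5 228.1] [330, 225, 8, 7, 48] [ 0.4715 -0.0892  0.032 ]
[  1.9 266.1] [0, 262, 5, 9, 24] [0.3687 1.0828 0.032 ]
```

View pics/w8.png

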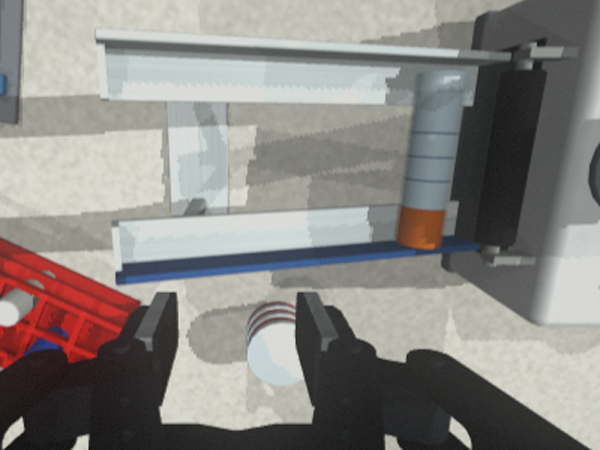

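```bash
python3 -m jog '[[[-0.1194,-0.384,0,0,0,-10.8,125],[-0.1194,-0.384,0,0,0,-10.8,125],[-0.1194,-0.384,0,0,0,-10.8,125],[-0.1194,-0.384,0,0,0,-10.8,125],[-0.1194,-0.384,0,0,0,-10.8,125],[-0.1194,-0.384,0,0,0,-10.8,125],[-0.1194,-0.384,0,0,0,-10.8,125],[-0.1194,-0.384,0,0,0,-10.8,125],[-0.1194,-0.384,0,0,0,-10.8,125],[-0.1194,-0.384,0,0,0,-10.8,125]]]' | tail -4
python3 -m jog '[[[0,0,0,0,0,0,125],[0,0,-0.04,0,0,0,125],[0,0,-0.08,0,0,0,125],[0,0,-0.12,0,0,0,125],[0,0,-0.16,0,0,0,125],[0,0,-0.185,0,0,0,125],[0,0,-0.199,0,0,0,125],[0,0,-0.199,0,0,0,125],[0,0,-0.199,0,0,0,125]]]' | tail -4
python3 - <<'E'
from h import *
st(); m,im=shot("wrist","w9")
cv2.imwrite("pics/w9.png",cv2.resize(im,None,fx=1,fy=1))
E
```

```text
eef_pos: [0.4994, -0.2603, 0.2221]
tool_rot: [0.028, 1.0, -0.0, -0.001]
ft_force: [0.2, 0.8, 1.0]
grip_width: 0.0434
eef_pos: [0.501, -0.2564, 0.0226]
tool_rot: [0.027, 1.0, 0.001, -0.001]
ft_force: [0.5, 0.1, 0.8]
grip_width: 0.0436
t21.35 tcp [ 0.501  -0.2564  0.0226] yaw(x) 177.0 zax [-0.003  0.002 -1.   ] j [-0.47  0.55 -0.14  0.89  0.   -0.42] F [0.5 0.1 0.8] T [ 0.01 -0.02  0.01] w0.0436
```

View pics/w9.png

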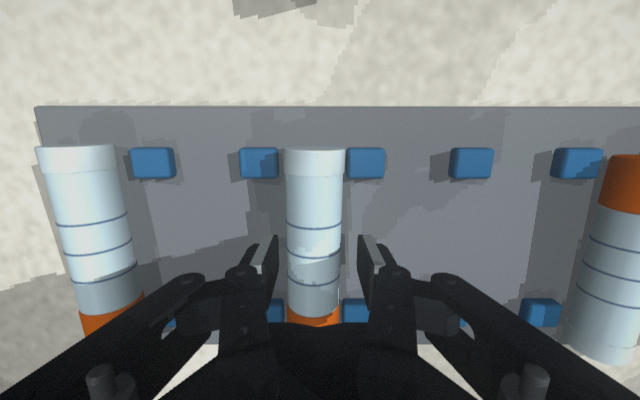

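```bash
python3 -m jog '[[[0,0,0,0,0,0,255],[0,0,0,0,0,0,255],[0,0,0,0,0,0,255],[0,0,0,0,0,0,255],[0,0,0,0,0,0,255],[0,0,0.04,0,0,0,255],[0,0,0.09,0,0,0,255],[0,0,0.14,0,0,0,255],[0,0,0.18,0,0,0,255],[0,0,0.18,0,0,0,255]]]' | tail -4
python3 -m jog '[[[0.0796,0.384,0,0,0,10.8,255],[0.0796,0.384,0,0,0,10.8,255],[0.0796,0.384,0,0,0,10.8,255],[0.0796,0.384,0,0,0,10.8,255],[0.0796,0.384,0,0,0,10.8,255],[0.0796,0.384,0,0,0,10.8,255],[0.0796,0.384,0,0,0,10.8,255],[0.0796,0.384,0,0,0,10.8,255],[0.0796,0.384,0,0,0,10.8,255],[0.0796,0.384,0,0,0,10.8,255]]]' | tail -4
python3 -m jog '[[[0,0,0,0,0,0,255],[0,0,0,0,0,0,255],[0,0,-0.03,0,0,0,255],[0,0,-0.05,0,0,0,255],[0,0,-0.06,0,0,0,255],[0,0,-0.07,0,0,0,255],[0,0,-0.081,0,0,0,255],[0,0,-0.081,0,0,0,255],[0,0,-0.081,0,0,0,255]]]' | tail -4
python3 -c "
from h import *
st()"
```

```text
eef_pos: [0.505, -0.2592, 0.2112]
tool_rot: [0.027, 1.0, -0.003, 0.005]
ft_force: [1.7, -1.0, -0.1]
grip_width: 0.0278
eef_pos: [0.5825, 0.1315, 0.2038]
tool_rot: [-0.07, 0.998, 0.001, 0.001]
ft_force: [1.0, -0.4, -0.3]
grip_width: 0.0277
eef_pos: [0.5819, 0.1257, 0.1222]
tool_rot: [-0.067, 0.998, -0.0, -0.0]
ft_force: [0.0, -0.5, -0.1]
grip_width: 0.0276
t23.82 tcp [0.5819 0.1257 0.1222] yaw(x) -172.3 zax [-0.001 -0.    -1.   ] j [ 0.21  0.5   0.07  1.14 -0.    0.08] F [ 0.  -0.5 -0.1] T [ 0.03  0.01 -0.08] w0.0276
```

```bash
python3 -m jog '[[[0,0,-0.003,0,0,0,255],[0,0,-0.003,0,0,0,255],[0,0,-0.003,0,0,0,125],[0,0,-0.003,0,0,0,125],[0,0,-0.003,0,0,0,125],[0,0,0.03,0,0,0,125],[0,0,0.06,0,0,0,125],[0,0,0.1,0,0,0,125],[0.04,0,0.1,0,0,0,125],[0.04,0,0.1,0,0,0,125]]]' | tail -4
python3 -m jog '[[[0,0,0,0,0,0,125],[0,0,0,0,0,0,125],[0,0,0,0,0,0,125],[0,0,0,0,0,0,125],[0,0,0,0,0,0,125],[0,0,0,0,0,0,125]]]' | tail -1
cat >> h.py <<'E'
def chk():
    st(); m,im=shot("wrist","chk%d"%int(bot.get_obs()["clock"]*10))
    y=np.radians(7.8); ex=np.array([np.cos(y),np.sin(y),0]); ey=np.array([-np.sin(y),np.cos(y),0]); C=np.array([.5927,.0501,0])-.0085*0
    for b in blobs(im,"orange",60):
        P=ray(m,b[0],.1)
        for _ in range(6):
            s=-((P-C)@ey-.2418); P=ray(m,b[0],.05+max(s,0)*np.tan(.28)+.027)
        print("cap",b[0].round(1),b[1][2:].tolist(),P.round(4),"chute x %.4f s %.4f"%((P-C)@ex,s/np.cos(.28)),"ang",np.round(b[2][1:],1) if 0 else "")
    m,im=shot("top","top%d"%int(bot.get_obs()["clock"]*10))
    for b in blobs(im,"orange",15):
        P=ray(m,b[0],.032)
        if P[1]<.6: print("top",b[0].round(1),b[1][4],P.round(4))
E
python3 -c "
from h import *
chk()"
```

```text
eef_pos: [0.6287, 0.1267, 0.2239]
tool_rot: [-0.067, 0.998, 0.0, 0.005]
ft_force: [0.5, 0.5, -2.2]
grip_width: 0.0434
grip_width: 0.0437
t25.15 tcp [0.6214 0.1263 0.2228] yaw(x) -172.3 zax [ 0.  0. -1.] j [ 0.2   0.52  0.38  1.42 -0.    0.07] F [ 0.   0.5 -0.2] T [0.   0.01 0.04] w0.0437
cap [135.9  15.5] [33, 35, 897] [ 0.5054 -0.0056  0.159 ] chute x -0.0941 s 0.2967 ang 
cap [450.1 197.2] [53, 28, 1203] [0.6069 0.259  0.0876] chute x 0.0425 s 0.0382 ang 
top [412.8 207.1] 50 [ 0.5383 -0.3721  0.032 ]
top [333.6 228.1] 50 [ 0.4715 -0.0896  0.032 ]
```

```bash
python3 -m jog '[[[-0.1,-0.384,0,0,0,-10.8,125],[-0.1,-0.384,0,0,0,-10.8,125],[-0.1,-0.384,0,0,0,-10.8,125],[-0.1,-0.384,0,0,0,-10.8,125],[-0.1,-0.384,0,0,0,-10.8,125],[-0.1,-0.384,0,0,0,-10.8,125],[-0.1,-0.384,0,0,0,-10.8,125],[-0.1,-0.384,0,0,0,-10.8,125],[-0.1,-0.384,0,0,0,-10.8,125],[-0.1,-0.384,0,0,0,-10.8,125]]]' | tail -4
python3 -m jog '[[[-0.0265,-0.112,0,0,0,0,125],[-0.0265,-0.112,0,0,0,0,125],[-0.0265,-0.112,0,0,0,0,125],[-0.0265,-0.112,0,0,0,0,125],[-0.0265,-0.112,0,0,0,0,125],[-0.0265,-0.112,0,0,0,0,125]]]' | tail -4
python3 - <<'E'
from h import *
st(); m,im=shot("wrist","w10")
for b in blobs(im,"orange",60): print(b[0].round(1),b[1].tolist(),ray(m,b[0],.03).round(4))
# pale tube D: column profile across the tube near the jaws
h=cv2.cvtColor(im,cv2.COLOR_BGR2HSV); k=cv2.inRange(h,(0,0,140),(179,60,255))
k[:, :150]=0
n,l,s,c=cv2.connectedComponentsWithStats(k)
for i in range(1,n):
    if 500<s[i][4]<9000: print(s[i].tolist(),c[i].round(1),ray(m,c[i],.034).round(4))
E
```

```text
eef_pos: [0.5202, -0.262, 0.2226]
tool_rot: [0.029, 1.0, -0.001, 0.0]
ft_force: [1.1, 0.3, -0.3]
grip_width: 0.0436
eef_pos: [0.4952, -0.3695, 0.2222]
tool_rot: [0.027, 1.0, 0.0, -0.0]
ft_force: [1.0, 0.3, 0.1]
grip_width: 0.0435
t26.58 tcp [ 0.4952 -0.3695  0.2222] yaw(x) 176.9 zax [-0.     0.001 -1.   ] j [-0.64  0.49  0.32  1.4   0.   -0.59] F [1.  0.3 0.1] T [ 0.03 -0.03 -0.04] w0.0435
[553.  149.9] [538, 138, 30, 24, 564] [ 0.4712 -0.0926  0.03  ]
[315.6 215.4] [305, 205, 22, 22, 429] [ 0.537  -0.3742  0.03  ]
[306, 134, 21, 72, 1333] [316.9 168.8] [ 0.4782 -0.3694  0.034 ]
[594, 282, 46, 51, 1230] [623.8 304.8] [0.6844 0.0349 0.034 ]
[154, 331, 65, 69, 894] [194.9 361.7] [ 0.7477 -0.5598  0.034 ]
[417, 331, 59, 66, 725] [439.  361.4] [ 0.7658 -0.2085  0.034 ]
```

```bash
python3 -m jog '[[[0,-0.001,-0.04,0,0,0,125],[0,-0.001,-0.08,0,0,0,125],[0,-0.001,-0.12,0,0,0,125],[0,-0.001,-0.16,0,0,0,125],[0,-0.001,-0.185,0,0,0,125],[0,-0.001,-0.199,0,0,0,125],[0,-0.001,-0.199,0,0,0,125],[0,-0.001,-0.199,0,0,0,125]]]' | tail -4
python3 -m jog '[[[0,0,0,0,0,0,255],[0,0,0,0,0,0,255],[0,0,0,0,0,0,255],[0,0,0,0,0,0,255],[0,0,0,0,0,0,255],[0,0,0.04,0,0,0,255],[0,0,0.09,0,0,0,255],[0,0,0.14,0,0,0,255],[0,0,0.18,0,0,0,255],[0,0,0.18,0,0,0,255]]]' | tail -4
python3 -m jog '[[[0.02,0.113,0,0,0,0,255],[0.02,0.113,0,0,0,0,255],[0.02,0.113,0,0,0,0,255],[0.02,0.113,0,0,0,0,255]]]' | tail -1
python3 -m jog '[[[0.0665,0.384,0,0,0,10.8,255],[0.0665,0.384,0,0,0,10.8,255],[0.0665,0.384,0,0,0,10.8,255],[0.0665,0.384,0,0,0,10.8,255],[0.0665,0.384,0,0,0,10.8,255],[0.0665,0.384,0,0,0,10.8,255],[0.0665,0.384,0,0,0,10.8,255],[0.0665,0.384,0,0,0,10.8,255],[0.0665,0.384,0,0,0,10.8,255],[0.0665,0.384,0,0,0,10.8,255]]]' | tail -4
python3 -m jog '[[[0,0,0,0,0,0,255],[0,0,0,0,0,0,255],[0,0,-0.03,0,0,0,255],[0,0,-0.045,0,0,0,255],[0,0,-0.045,0,0,0,255],[0,0,-0.045,0,0,0,255]]]' | tail -4
python3 - <<'E'
from h import *
chk()
E
```

```text
eef_pos: [0.4957, -0.369, 0.0229]
tool_rot: [0.026, 1.0, 0.001, -0.001]
ft_force: [-0.1, -0.2, 0.6]
grip_width: 0.0436
eef_pos: [0.4976, -0.3727, 0.2114]
tool_rot: [0.027, 1.0, -0.003, 0.005]
ft_force: [1.6, -0.2, 1.0]
grip_width: 0.0278
grip_width: 0.0276
eef_pos: [0.5825, 0.1312, 0.2034]
tool_rot: [-0.07, 0.998, 0.001, 0.001]
ft_force: [0.5, -0.8, 0.3]
grip_width: 0.0278
eef_pos: [0.5812, 0.1241, 0.1577]
tool_rot: [-0.066, 0.998, -0.0, -0.001]
ft_force: [0.7, 0.7, 0.6]
grip_width: 0.0274
t29.80 tcp [0.5812 0.1241 0.1577] yaw(x) -172.4 zax [-0.002 -0.001 -1.   ] j [ 0.21  0.47  0.13  1.23 -0.    0.08] F [0.7 0.7 0.6] T [-0.01  0.01 -0.02] w0.0274
cap [92.7 41.4] [43, 42, 1419] [0.4932 0.0097 0.1541] chute x -0.1041 s 0.2791 ang 
cap [478.  263.8] [64, 33, 1683] [0.6066 0.2599 0.0873] chute x 0.0422 s 0.0372 ang 
cap [319.3 314.2] [50, 33, 993] [0.6434 0.1334 0.1248] chute x 0.0615 s 0.1729 ang 
top [333.6 228.1] 50 [ 0.4715 -0.0896  0.032 ]
```

```bash
python3 - <<'E'
from h import *
m=bot.camera_model("wrist"); im=cv2.imread(sorted(__import__("glob").glob("pics/chk29*"))[-1])
for b in blobs(im,"orange",60): print(b[1].tolist())
b=[b for b in blobs(im,"orange",60) if abs(b[0][0]-319)<15][0]
P=ray(m,(b[0][0],b[1][1]),.171); e=np.array([np.cos(np.radians(7.8)),np.sin(np.radians(7.8)),0])
print(P,(P-bot.get_obs()["eef_pos"])@e)
E
```

```text
[72, 21, 43, 42, 1419]
[447, 248, 64, 33, 1683]
[294, 294, 50, 33, 993]
[0.59965187 0.12788186 0.171     ] 0.017111854289913738
```

```bash
python3 - <<'E'
from h import *
im=cv2.imread("pics/w6.png")
for b in blobs(im,"orange",200): print(b[1][:4]/2+np.array([160,40,0,0]))
im=cv2.imread(sorted(__import__("glob").glob("pics/chk29*"))[-1])
cv2.imwrite("pics/v13.png",cv2.resize(im[40:340,160:560],None,fx=2,fy=2,interpolation=cv2.INTER_CUBIC))
E
```

```text
[292.  300.   50.5  27. ]
```

View pics/v13.png

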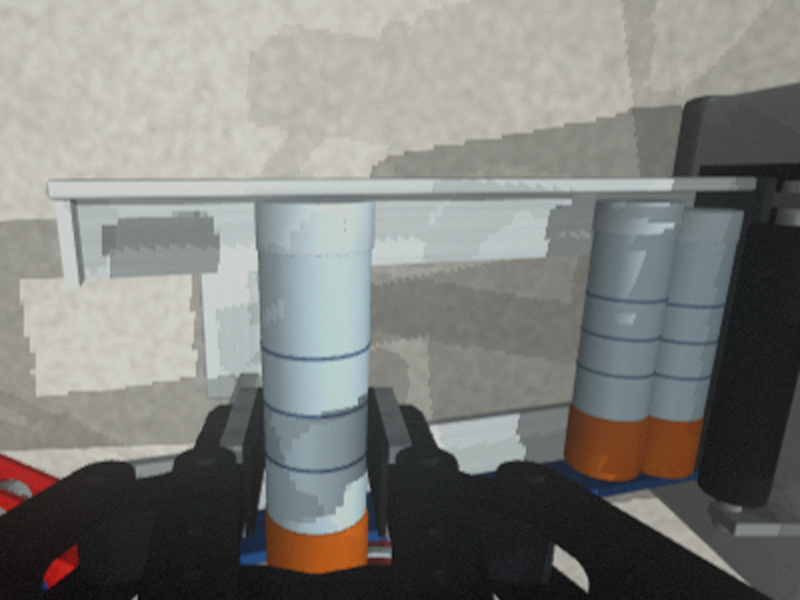

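```bash
python3 -m jog '[[[0.002,0.001,0,0,0,0,255],[0.002,0.001,-0.01,0,0,0,255],[0.002,0.001,-0.02,0,0,0,255],[0.002,0.001,-0.028,0,0,0,255],[0.002,0.001,-0.036,0,0,0,255],[0.002,0.001,-0.037,0,0,0,255],[0.002,0.001,-0.037,0,0,0,255]]]' | tail -4
```

```text
eef_pos: [0.583, 0.1271, 0.1199]
tool_rot: [-0.067, 0.998, -0.0, -0.001]
ft_force: [0.0, -0.1, -0.5]
grip_width: 0.0275
```

```bash
python3 -m jog '[[[0,0,-0.001,0,0,0,255],[0,0,-0.001,0,0,0,125],[0,0,-0.001,0,0,0,125],[0,0,-0.001,0,0,0,125],[0,0,-0.001,0,0,0,125],[0,0,0.03,0,0,0,125],[0,0,0.06,0,0,0,125],[0,0,0.1,0,0,0,125],[0.04,0,0.1,0,0,0,125],[0.04,0,0.1,0,0,0,125]]]' | tail -4
python3 -m jog '[[[0,0,0,0,0,0,125],[0,0,0,0,0,0,125],[0,0,0,0,0,0,125],[0,0,0,0,0,0,125],[0,0,0,0,0,0,125],[0,0,0,0,0,0,125]]]' | tail -1
python3 -c "
from h import *
chk()"
```

```text
eef_pos: [0.6307, 0.1276, 0.2228]
tool_rot: [-0.067, 0.998, 0.0, 0.005]
ft_force: [0.2, 0.7, -2.2]
grip_width: 0.0434
grip_width: 0.044
t31.82 tcp [0.6234 0.1273 0.2218] yaw(x) -172.3 zax [ 0.  0. -1.] j [0.2  0.53 0.38 1.43 0.   0.07] F [ 0.1  1.3 -0.8] T [ 0.    0.05 -0.02] w0.0440
cap [134.4  13.7] [33, 32, 862] [ 0.5067 -0.0049  0.1589] chute x -0.0927 s 0.2962 ang 
cap [437.1 195.2] [78, 29, 1882] [0.6078 0.2441 0.0919] chute x 0.0413 s 0.0538 ang 
top [333.5 228. ] 48 [ 0.4716 -0.0892  0.032 ]
```

```bash
python3 -m jog '[[[-0.05,-0.1,0,0,0,-70,125],[-0.05,-0.1,0,0,0,-70,125],[-0.05,-0.1,0,0,0,-70,125],[-0.05,-0.1,0,0,0,-70,125],[-0.05,-0.1,0,0,0,-70,125],[-0.05,-0.1,0,0,0,-70,125],[-0.05,-0.1,0,0,0,-70,125],[-0.05,-0.1,0,0,0,-70,125],[-0.05,-0.1,0,0,0,-70,125],[-0.05,-0.1,0,0,0,-70,125]]]' | tail -4
python3 -m jog '[[[-0.06,-0.1175,0,0,0,-70,125],[-0.06,-0.1175,0,0,0,-70,125],[-0.06,-0.1175,0,0,0,-70,125],[-0.06,-0.1175,0,0,0,-70,125],[-0.06,-0.1175,0,0,0,-70,125],[-0.06,-0.1175,0,0,0,-70,125],[-0.06,-0.1175,0,0,0,-70,125],[-0.06,-0.1175,0,0,0,-70,125],[-0.06,-0.1175,0,0,0,-70,125],[-0.06,-0.1175,0,0,0,-70,125]]]' | tail -4
python3 -m jog '[[[0,0,0,0,0,-50.7,125],[0,0,0,0,0,-50.7,125],[0,0,0,0,0,-50.7,125],[0,0,0,0,0,-50.7,125],[0,0,0,0,0,-50.7,125],[0,0,0,0,0,-50.7,125],[0,0,0,0,0,-50.7,125],[0,0,0,0,0,-50.7,125],[0,0,0,0,0,-50.7,125],[0,0,0,0,0,-50.7,125]]]' | tail -4
python3 - <<'E'
from h import *
st(); m,im=shot("wrist","w11")
for b in blobs(im,"orange",60): print(b[0].round(1),b[1].tolist(),ray(m,b[0],.03).round(4))
h=cv2.cvtColor(im,cv2.COLOR_BGR2HSV); k=cv2.inRange(h,(0,0,140),(179,60,255))
n,l,s,c=cv2.connectedComponentsWithStats(k)
for i in range(1,n):
    if 500<s[i][4]<9000: print(s[i].tolist(),c[i].round(1),ray(m,c[i],.034).round(4),"top end",ray(m,(c[i][0],s[i][1]),.034).round(4))
E
```

```text
eef_pos: [0.5738, 0.0272, 0.2215]
tool_rot: [0.52, 0.854, 0.0, 0.0]
ft_force: [-0.3, -0.4, -0.8]
grip_width: 0.0436
eef_pos: [0.5138, -0.0903, 0.2215]
tool_rot: [0.916, 0.402, 0.0, 0.0]
ft_force: [0.2, -0.0, 0.8]
grip_width: 0.0435
eef_pos: [0.5139, -0.0903, 0.2214]
tool_rot: [1.0, -0.025, 0.0, 0.0]
ft_force: [-0.8, 0.1, 0.8]
grip_width: 0.0437
t34.42 tcp [ 0.5139 -0.0903  0.2214] yaw(x) -2.8 zax [ 0. -0. -1.] j [-0.17  0.29  0.03  1.31  0.    3.02] F [-0.8  0.1  0.8] T [0.02 0.05 0.01] w0.0437
[318.4 217.3] [308, 207, 22, 22, 423] [ 0.4712 -0.09    0.03  ]
[0, 0, 42, 47, 1346] [14.9 22.5] [0.6984 0.2117 0.034 ] top end [0.7181 0.205  0.034 ]
[84, 0, 185, 60, 5385] [162.6  24.8] [0.6891 0.0605 0.034 ] top end [0.711  0.0562 0.034 ]
[0, 37, 126, 75, 3516] [63.9 79.9] [0.642  0.1773 0.034 ] top end [0.6829 0.1653 0.034 ]
[147, 88, 46, 59, 1658] [170.4 118.3] [0.597  0.0697 0.034 ] top end [0.6284 0.0638 0.034 ]
[308, 136, 21, 72, 1327] [317.  170.8] [ 0.5302 -0.0911  0.034 ] top end [ 0.5699 -0.0931  0.034 ]
[50, 164, 107, 39, 2457] [104.2 183.8] [0.5267 0.1623 0.034 ] top end [0.5501 0.1564 0.034 ]
[585, 336, 55, 60, 1644] [621.3 363.4] [ 0.2303 -0.5154  0.034 ] top end [ 0.278  -0.5041  0.034 ]
```

```bash
python3 -m jog '[[[0,-0.001,-0.04,0,0,0,125],[0,-0.001,-0.08,0,0,0,125],[0,-0.001,-0.12,0,0,0,125],[0,-0.001,-0.16,0,0,0,125],[0,-0.001,-0.185,0,0,0,125],[0,-0.001,-0.198,0,0,0,125],[0,-0.001,-0.198,0,0,0,125],[0,-0.001,-0.198,0,0,0,125]]]' | tail -4
python3 -m jog '[[[0,0,0,0,0,0,255],[0,0,0,0,0,0,255],[0,0,0,0,0,0,255],[0,0,0,0,0,0,255],[0,0,0,0,0,0,255],[0,0,0.04,0,0,0,255],[0,0,0.09,0,0,0,255],[0,0,0.14,0,0,0,255],[0,0,0.18,0,0,0,255],[0,0,0.18,0,0,0,255]]]' | tail -4
python3 -m jog '[[[0.03,0.1,0,0,0,70,255],[0.03,0.1,0,0,0,70,255],[0.03,0.1,0,0,0,70,255],[0.03,0.1,0,0,0,70,255],[0.03,0.1,0,0,0,70,255],[0.03,0.1,0,0,0,70,255],[0.03,0.1,0,0,0,70,255],[0.03,0.1,0,0,0,70,255],[0.03,0.1,0,0,0,70,255],[0.03,0.1,0,0,0,70,255]]]' | tail -4
python3 -m jog '[[[0.038,0.118,0,0,0,70,255],[0.038,0.118,0,0,0,70,255],[0.038,0.118,0,0,0,70,255],[0.038,0.118,0,0,0,70,255],[0.038,0.118,0,0,0,70,255],[0.038,0.118,0,0,0,70,255],[0.038,0.118,0,0,0,70,255],[0.038,0.118,0,0,0,70,255],[0.038,0.118,0,0,0,70,255],[0.038,0.118,0,0,0,70,255]]]' | tail -4
python3 -m jog '[[[0,0,0,0,0,50.7,255],[0,0,0,0,0,50.7,255],[0,0,0,0,0,50.7,255],[0,0,0,0,0,50.7,255],[0,0,0,0,0,50.7,255],[0,0,0,0,0,50.7,255],[0,0,0,0,0,50.7,255],[0,0,-0.02,0,0,50.7,255],[0,0,-0.045,0,0,50.7,255],[0,0,-0.045,0,0,50.7,255]]]' | tail -4
python3 - <<'E'
from h import *
chk()
im=cv2.imread(sorted(__import__("glob").glob("pics/chk3*"))[-1])
for b in blobs(im,"orange",60): print(b[1].tolist())
cv2.imwrite("pics/v14.png",cv2.resize(im[40:340,160:560],None,fx=2,fy=2,interpolation=cv2.INTER_CUBIC))
E
```

```text
eef_pos: [0.5134, -0.0912, 0.0228]
tool_rot: [1.0, -0.026, -0.001, -0.0]
ft_force: [0.1, -0.8, 0.5]
grip_width: 0.0437
eef_pos: [0.5167, -0.0918, 0.2102]
tool_rot: [1.0, -0.026, 0.005, 0.001]
ft_force: [0.6, -0.3, -0.4]
grip_width: 0.0277
eef_pos: [0.5437, 0.0088, 0.2034]
tool_rot: [0.832, 0.555, -0.0, -0.0]
ft_force: [-0.1, 0.0, -1.7]
grip_width: 0.0277
eef_pos: [0.5817, 0.1268, 0.2033]
tool_rot: [0.364, 0.932, -0.0, -0.0]
ft_force: [-0.0, -0.5, -0.1]
grip_width: 0.0278
eef_pos: [0.5787, 0.126, 0.1537]
tool_rot: [-0.067, 0.998, -0.001, -0.004]
ft_force: [-0.3, -0.3, -1.7]
grip_width: 0.0277
t38.47 tcp [0.5787 0.126  0.1537] yaw(x) -172.3 zax [-0.008 -0.002 -1.   ] j [0.21 0.48 0.12 1.22 0.   0.08] F [-0.3 -0.3 -1.7] T [-0.01  0.09 -0.03] w0.0277
cap [468.2 268.8] [94, 33, 2192] [0.6056 0.2505 0.0899] chute x 0.0400 s 0.0468 ang 
cap [319.7 318.8] [50, 22, 509] [0.6416 0.1358 0.124 ] chute x 0.0601 s 0.1701 ang 
[417, 254, 94, 33, 2192]
[294, 305, 50, 22, 509]
```

View pics/v14.png

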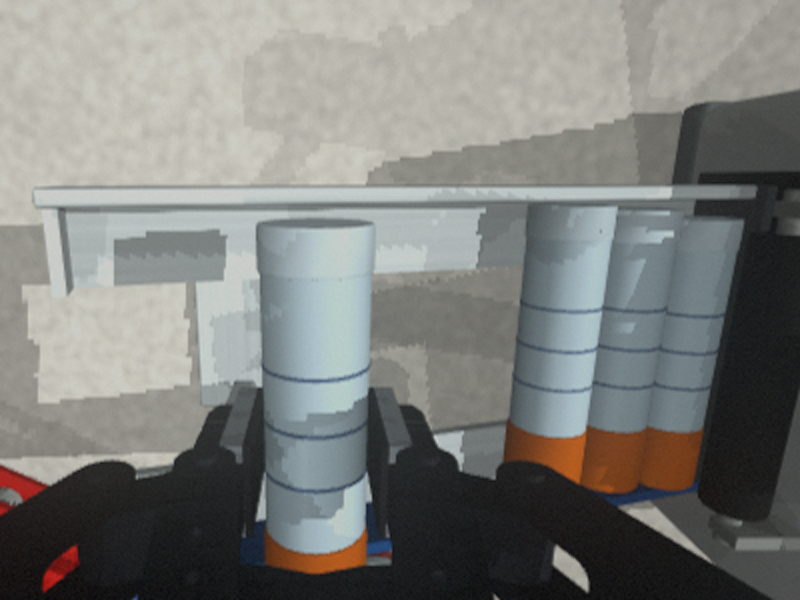

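```bash
python3 -m jog '[[[-0.003,0,0,0,0,0,255],[-0.003,0,0,0,0,0,255],[-0.003,0,-0.01,0,0,0,255],[-0.003,0,-0.02,0,0,0,255],[-0.003,0,-0.028,0,0,0,255],[-0.003,0,-0.034,0,0,0,255],[-0.003,0,-0.037,0,0,0,255],[-0.003,0,-0.037,0,0,0,255],[-0.003,0,-0.037,0,0,0,255]]]' | tail -4
```

```text
eef_pos: [0.5788, 0.1267, 0.1209]
tool_rot: [-0.067, 0.998, -0.0, -0.0]
ft_force: [-0.4, -0.5, -0.5]
grip_width: 0.0274
```

```bash
python3 -m jog '[[[0,0,-0.001,0,0,0,255],[0,0,-0.001,0,0,0,125],[0,0,-0.001,0,0,0,125],[0,0,-0.001,0,0,0,125],[0,0,-0.001,0,0,0,125],[0,0,0.03,0,0,0,125],[0,0,0.06,0,0,0,125],[0,0,0.1,0,0,0,125],[0.04,0,0.1,0,0,0,125],[0.04,0,0.1,0,0,0,125]]]' | tail -4
python3 -m jog '[[[0,0,0,0,0,0,125],[0,0,0,0,0,0,125],[0,0,0,0,0,0,125],[0,0,0,0,0,0,125],[0,0,0,0,0,0,125],[0,0,0,0,0,0,125]]]' | tail -1
python3 - <<'E'
from h import *
chk()
im=cv2.imread(sorted(__import__("glob").glob("pics/chk*"))[-1])
cv2.imwrite("pics/v15.png",cv2.resize(im[20:320,160:560],None,fx=2,fy=2,interpolation=cv2.INTER_CUBIC))
E
```

```text
eef_pos: [0.6256, 0.1271, 0.2228]
tool_rot: [-0.067, 0.998, 0.0, 0.005]
ft_force: [0.4, 1.1, -1.6]
grip_width: 0.0436
grip_width: 0.0437
t40.65 tcp [0.6184 0.1267 0.2218] yaw(x) -172.3 zax [ 0.  0. -1.] j [0.2  0.52 0.36 1.42 0.   0.07] F [0.6 0.2 0.1] T [ 0.02 -0.05  0.01] w0.0437
cap [422.7 201.5] [104, 33, 2545] [0.61   0.2291 0.0962] chute x 0.0414 s 0.0695 ang
```

View pics/v15.png

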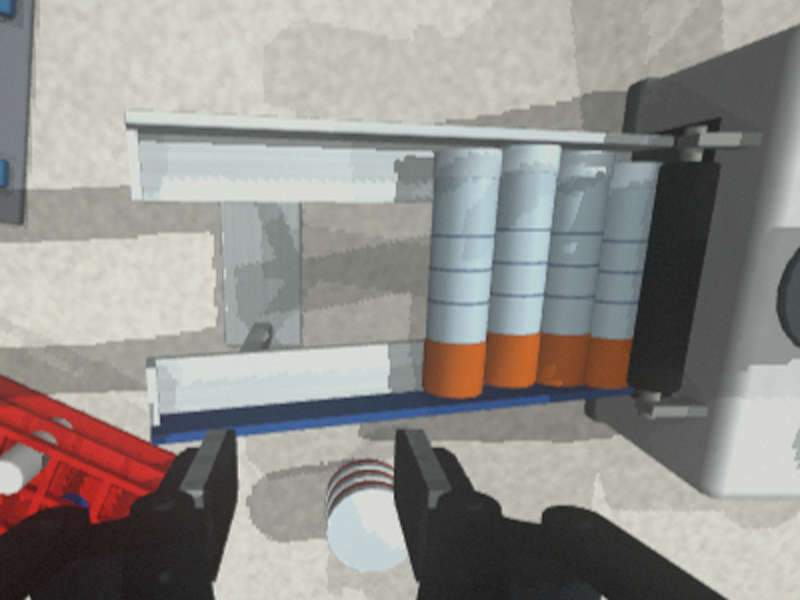

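```bash
python3 -m jog '[[[-0.132,0.254,0,0,0,0,255],[-0.132,0.254,0,0,0,0,255],[-0.132,0.254,0,0,0,0,255],[-0.132,0.254,0,0,0,0,255],[-0.132,0.254,0,0,0,0,255],[-0.132,0.254,0,0,0,0,255],[-0.132,0.254,0,0,0,0,255],[-0.132,0.254,0,0,0,0,255],[-0.132,0.254,0,0,0,0,255],[-0.132,0.254,0,0,0,0,255]]]' | tail -4
python3 -m jog '[[[0,0,-0.03,0,0,0,255],[0,0,-0.045,0,0,0,255],[0,0,-0.05,0,0,0,255],[0,0,-0.05,0,0,0,255]]]' | tail -4
python3 -m jog '[[[0,0,-0.003,0,0,0,255],[0,0,-0.006,0,0,0,255],[0,0,-0.006,0,0,0,255],[0,0,-0.006,0,0,0,255]]]' | tail -4
python3 -m jog '[[[0,0,-0.003,0,0,0,255],[0,0,-0.003,0,0,0,255],[0,0,-0.003,0,0,0,255]]]' | tail -4
```

```text
eef_pos: [0.4868, 0.3806, 0.2213]
tool_rot: [-0.068, 0.998, -0.0, 0.0]
ft_force: [0.3, 0.2, 0.0]
grip_width: 0.0004
eef_pos: [0.487, 0.3784, 0.1696]
tool_rot: [-0.066, 0.998, -0.001, -0.002]
ft_force: [-1.0, -0.3, 0.1]
grip_width: 0.0003
eef_pos: [0.4874, 0.3808, 0.1661]
tool_rot: [-0.067, 0.998, 0.0, 0.001]
ft_force: [-0.2, -0.1, -0.7]
grip_width: -0.0004
eef_pos: [0.4868, 0.3808, 0.1623]
tool_rot: [-0.067, 0.998, -0.0, -0.0]
ft_force: [0.4, -0.3, -0.1]
grip_width: 0.0
```

```bash
python3 -m jog '[[[0,0,-0.004,0,0,0,255],[0,0,-0.004,0,0,0,255],[0,0,-0.004,0,0,0,255]]]' | tail -4
python3 -m jog '[[[0,0,-0.002,0,0,0,255],[0,0,-0.004,0,0,0,255],[0,0,-0.004,0,0,0,255],[0,0,-0.004,0,0,0,255]]]' | tail -4
python3 -m jog '[[[0,0,-0.002,0,0,0,255],[0,0,-0.003,0,0,0,255],[0,0,-0.003,0,0,0,255],[0,0,-0.003,0,0,0,255]]]' | tail -4
```

```text
eef_pos: [0.4872, 0.3811, 0.1586]
tool_rot: [-0.067, 0.998, 0.0, 0.0]
ft_force: [-0.2, 1.1, 2.9]
grip_width: -0.0001
eef_pos: [0.4872, 0.3811, 0.1548]
tool_rot: [-0.067, 0.998, 0.0, 0.0]
ft_force: [0.5, 1.2, 4.9]
grip_width: -0.0001
eef_pos: [0.4872, 0.3811, 0.154]
tool_rot: [-0.067, 0.998, 0.001, 0.001]
ft_force: [-2.8, -1.7, 13.7]
grip_width: 0.0002
```

```bash
python3 -m jog '[[[0,0,0.02,0,0,0,255],[0,0,0.06,0,0,0,255],[0,0,0.1,0,0,0,255],[0,0,0.14,0,0,0,255],[-0.1,-0.1,0.16,0,0,0,255],[-0.2,-0.25,0.16,0,0,0,255],[-0.2,-0.25,0.16,0,0,0,255],[-0.2,-0.25,0.16,0,0,0,255],[-0.2,-0.25,0.16,0,0,0,255],[-0.2,-0.25,0.16,0,0,0,255]]]' | tail -4
python3 - <<'E'
from h import *
chk()
m=bot.camera_model("top"); im=cv2.imread(sorted(__import__("glob").glob("pics/top4*"))[-1])
for c,z in(("green",.152),("red",.174),("orange",.1),("yellow",.03)):
    for b in blobs(im,c,8): 
        P=ray(m,b[0],z)
        if P[1]<.6: print(c,b[0].round(1),b[1].tolist(),P.round(4))
cv2.imwrite("pics/v16.png",cv2.resize(im[120:300,160:480],None,fx=2.5,fy=2.5,interpolation=cv2.INTER_CUBIC))
E
```

```text
eef_pos: [0.3285, 0.1852, 0.3067]
tool_rot: [-0.067, 0.998, -0.001, -0.001]
ft_force: [0.3, -1.1, 0.7]
grip_width: 0.0
t44.25 tcp [0.3285 0.1852 0.3067] yaw(x) -172.3 zax [-0.002 -0.001 -1.   ] j [ 0.51 -0.03 -0.12  1.48 -0.    0.38] F [ 0.3 -1.1  0.7] T [-0.12  0.   -0.02] w0.0000
top [239.5 188.7] 189 [0.6206 0.2425 0.032 ]
green [189.1 226. ] [185, 222, 9, 9, 68] [0.4867 0.3802 0.152 ]
red [321.5 152.4] [294, 135, 52, 36, 655] [ 0.7118 -0.0539  0.174 ]
red [199.9 198.4] [199, 197, 3, 4, 11] [0.5731 0.3384 0.174 ]
orange [239.5 188.7] [225, 183, 29, 11, 189] [0.6111 0.2276 0.1   ]
yellow [444.5 181.9] [434, 170, 23, 24, 190] [ 0.6254 -0.49    0.03  ]
yellow [377.9 273.2] [373, 259, 11, 29, 190] [ 0.3101 -0.2395  0.03  ]
```

View pics/v16.png

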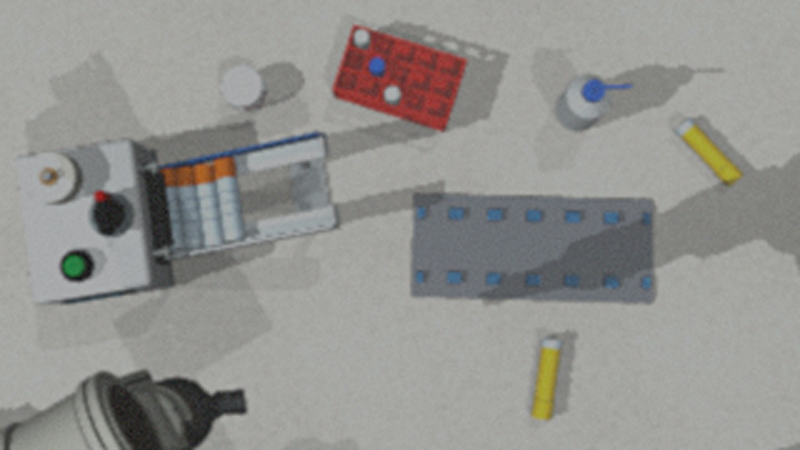

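```bash
python3 -c "
from h import *
bot.job_done(); st()"
```

```text
the job is handed in; nothing more can be done
the job is handed in; nothing more can be done
```

The job is finished and handed in at about 44 s of robot time, well under the 210 s limit.

- **Screw:** I wound the knob clockwise until the wrist torque jumped from about 0.1 to 0.9 N m at the stop. I then backed it off 181° of tool turn. The red end afterwards measured within a few degrees of half a turn.
- **Tubes:** there were four in the tray, and all of them now lie in one row at the gate with their orange caps at the blue wall. One had to be turned end for end. The final wrist and top pictures show the row, and the tray is empty.
- **Button:** I pressed it after the last tube was in. The travel stopped 6 mm down, with the force rising from 5 N to about 14 N, and then I let go.
- **Bystanders:** the rack, wash bottle, dishes and yellow look-alikes are where they were in the last top picture. I checked the rack by measurement (within 1 mm) and the others only by eye.

One thing went wrong along the way. On its first lowering the first tube caught on the top of the blue wall, with about 23 N at the wrist. I lifted it, shifted it 4 mm and laid it properly. No slackened grip and no knocked tube was noticed. No final check failed or disagreed.

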